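Wedge a row of heel blanks tight in the clamping frame

TASK

Close up the three loose leather heel blanks against the end stop of the clamping frame, then slide the wooden wedge, thin end first, between the last blank and the slanted cheek and drive it in with a firm, steady, level push of 15 to 20 newtons, not much harder or the leather bruises, so that the whole row stays jammed tight when you let go. Keep blanks and wedge flat on the frame, and leave the dye bottle, the red spool and the beeswax where they stand.

Things in the scene. Friction and masses are not known exactly. Their poses are not given: they have to be found in the camera images.
- frame: clamping frame fixed to the table: plywood base, x -42 to 54, y -85 to 140 mm, with a tongue in front of the wedge gap (x -114 to -42, y -70 to 10 mm), all 10 mm thick; green parts on it. Origin on the table under the line of the row; z up; x points from the open front (robot side), where the wedge enters along +x, to the back; y runs along the row from the slanted cheek to the end stop
- cheek_face (a point): point on the fixed green slanted cheek's face towards the row, at frame x 0, y -39.7, z 27 mm; axes like the frame's. The face is the plane y = -39.7 mm + x/6 (frame), x -36 to 32 mm, top at z = 44 mm: the gap narrows to the back with the wedge's own taper. The gap is open at the back: the wedge may stick out there
- rail_mid (a point): middle of the top of the green back rail behind the row, fixed: frame x 29 to 43, y -15 to 138 mm, top at z = 22 mm; axes like the frame's
- end_stop: green end stop 58 (x) x 24 (y) x 36 mm high, fixed on the base at its +y end, axes like the frame's; its place varies by 5 mm along y. Origin at the foot of the face that looks to -y, towards the row, which the row is closed against
- heel_a_mid (a point): centre of heel blank a, next to the end stop: block of stacked tan and brown leather, 56 mm (x) x 42 mm (y, along the row) x 50 mm high, about 0.1 kg, standing loose on the base (centre at z = 35 mm), axes like the frame's. Can be gripped across x (56 mm), above the back rail
- heel_b_mid (a point): centre of heel blank b, the middle one, same size and axes as a
- heel_c_mid (a point): centre of heel blank c, next to the wedge gap, same size and axes as a. The blanks start with gaps between them, leaving too little room at the cheek for the wedge; pushing c some 5 to 14 mm to +y closes the row
- wedge: pale waxed beech wedge lying on the table, 132 mm long (x), 36 mm high, about 0.08 kg. Origin under the middle of its grip tail; x to the thin end. Straight face, to lie on blank c, at y = +10 mm all along. Tail x -20 to 20, y -10 to 10 mm (20 thick); butt at x = -20. Taper x 20 to 112 mm: the -y face slopes from y = -17.3 to -2 mm (1 in 6), thickness 27 to 12 mm
- wedge_grip (a point): centre of the wedge's grip tail, 18 mm over its underside, axes like the wedge's
- wedge_tip (a point): middle of the wedge's thin end (12 mm thick), 18 mm over its underside. With the row closed the wedge first binds with this end at about frame x = 5 to 50 mm, depending on the end stop; driving 6 mm further would squeeze the row by 1 mm; the row is stiff, so once it bites a 15 to 20 N push moves it little. Friction then holds it
- wedge_butt (a point): centre of the flat butt end of the wedge's tail (20 mm wide, 36 mm high), 18 mm over the underside, axes like the wedge's: the place to push when driving it home, level and steadily: a short knock, or force that drags down on it, jams it less. A hand that grips the tail easily draws the wedge loose again as it eases off
- dye_bottle_mid (a point): centre of a small brown bottle, 39 mm diameter, 86 mm high, standing on the table: leave alone
- red_spool_mid (a point): centre of a spool of red thread, 46 mm diameter, 60 mm high, standing on the table: leave alone
- wax_block_mid (a point): centre of a yellow lump of beeswax, 37 x 53 x 24 mm, on the table: leave alone
Not all that is in view belongs to the job. Leave any blue or pink look-alike of the part that bears heel_c_mid alone. Several things look just like the wedge: the one meant starts farthest to the robot's right.

How it is judged:
At the end, for the whole second after the job is handed in: Wedge flat between blank c and cheek (within 0.12 rad, grip below 34 mm), thin end at frame x -15 to 75 mm, at rest and jammed untouched: over 4 N on blank c, 3 N on cheek; blank a over 3 N on end stop. Blanks flat (centre below 39 mm, 0.1 rad) and square to the frame (0.08 rad) (contact force between wedge and heel_c above 4 N and contact force between heel_a and end_stop above 3 N and contact force between wedge and frame above 3 N and x of wedge_tip in the frame of frame between -0.015 and 0.075 m and z of wedge_grip in the frame of frame below 0.034 m and angle between wedge's own z axis and vertical below 0.12 rad and linear speed of wedge below 0.01 m/s and angle between each of heel_a_mid, heel_b_mid, heel_c_mid's own z axis and vertical below 0.1 rad and z of each of heel_a_mid, heel_b_mid, heel_c_mid in the frame of frame below 0.039 m and angle between the x axis of each of heel_a_mid, heel_b_mid, heel_c_mid and the x axis of frame, either way round below 0.08 rad).
It fails at once if the leather is bruised: the wedge squeezes blank c with more than 80 N (contact force between wedge and heel_c above 80 N).
It fails at once if the dye bottle is pushed more than 30 mm or tipped (distance of dye_bottle_mid from where it was at the start of the episode above 0.03 m or angle between dye_bottle_mid's own z axis and vertical above 0.5 rad).
It fails at once if the red spool or the beeswax is pushed more than 30 mm (distance of any of red_spool_mid, wax_block_mid from where it was at the start of the episode above 0.03 m).
It also fails if it takes over 64 s, if anything falls off the work surface, if the arm or the gripper's body presses on something with over 40 N, if the wrist force passes 120 N, or if a joint passes its speed limit or range.

ROBOT

A 7-joint arm with a two-finger parallel gripper is mounted at the origin on a cart in front of the work surface, level with it; the furniture and walls round the work are solid. World frame = base frame: x ahead of the robot, y to its left, z up, the work surface at z = 0. Lengths are in m, angles in rad, forces in N, time in s.
With the tool pointing down it reaches from about 0.425 to 0.875 m from the base axis. Payload 4.7 kg.
Tool frame: the origin (TCP) lies on the centre line of the jaws, within the pads' length; the fingertips stand ahead of it and the grasp point (between the pads) lies 8 mm behind it (ctrl.finger_overhang is the x of the fingertips in the tool frame, in m); x points along the fingers, z is the direction in which the jaws open and shut, and the axes are right-handed (so a half turn about x gives the same grasp; the last joint's range is limited). The gripper opens to 87 mm and grips with 3 to 60 N. Pads are 19 mm wide; open, the fingers measure 117 mm over their backs; the gripper's body (75 mm by 190 mm) begins 51 mm behind the grasp point.
Start: joints at [1.142, 0.321, -0.07, 1.45, 0.023, 1.371, -0.057], TCP at [0.278, -0.587, 0.234] pointing down, gripper open.
Joint ranges: [-2.86, 2.86], [-0.3, 2.09], [-1.38, 1.24], [0.06, 2.45], [-1.56, 4.7], [0.09, 2.05], [-2.69, 2.69]. Speed limits (rad/s): [2.57, 2.57, 3.14, 3.14, 3.14, 3.14, 3.14].

INTERFACE

Orientations are given as a rotation vector (axis times angle).
In Python, from bench import readout, viewer, job, nets, ctrl gives the robot as it stands.
- The arm moves only by the shell command python3 -m creep 'ROWS' [FORCE]. ROWS is JSON, a list of rows, each an object with "linear": the shift along the tool's x, y, z in m, a list of three; "twist": the turn, a rotation vector about the tool's x, y, z in degrees, a list of three; "fingers": the gripper's target within -1 to 1 (shut at 1, half-way at 0, fully open at -1). A call has 1 to 8 rows; each row is the pose to reach, as a shift and turn from the pose commanded when the call began, along the tool's axes at that moment; what a row does not reach only later rows make up. A row lasts 1/12 s, in which the tool goes at most 41.7 mm and 7.16 degrees, less where a joint would pass 70% of its speed; a pose out of reach is approached as far as the arm can. A call with a gripper value outside its range is refused whole. The fingers move at their own pace and stop on an object; FORCE is the grip in N (left out, the last holds). Time passes only in rows, so rows that repeat a pose let the fingers close. It gives the time, the measured TCP pose, the force and the opening at its end, in the units of the state.
- readout.get_state(): the state, without advancing time (a new reading comes with each control period).
- viewer.get_image(name): name is "side" or "top"; returns (picture, depth): 384x512x3 uint8, red, green, blue; 384x512 float32, m along the optical axis (not along the pixel's ray), 0 where there is no reading.
- viewer.camera_params(name): a dict with "K" (3x3 intrinsics, pixels), "cam_to_world" (4x4, takes a point from camera to world coordinates). Camera axes: x right, y down, z forward; pixel columns grow to the right and rows downward; lengths in m; the calibration is good to about 2 mm. A picture is of the moment at which its call begins. camera_params takes no time and is no camera call.
- job.close_job(): hands the job in, once; it reports no verdict.
Trained networks look in the newest picture that a camera, given by its name, has taken for a name from the list of things; names that differ only in an ending like _2 or _b are one class to them, and where a whole thing is asked for, a point or a joint stands for the part that bears it (a point fixed in the world has none). Each returns a list of dicts, best first, with "conf" (0 to 1); they miss things now and then, are a little off and sometimes report something else, mostly with a low value. They report only what shows in the picture. A call takes as long as a camera call. They do not tell look-alikes from the thing itself.
- nets.boxes_of(camera, label): "centre" ([x, y, z] in m, in world coordinates, good to about 4 mm: the middle of the surface that is visible of it).
- nets.place_of(camera, label): "centre" ([x, y, z] in m, in world coordinates, good to about 4 mm: a listed point, or the origin of a listed thing).
The state is a dict: "time": time; "joint_positions": joint angles; "qd": joint speeds; "joint_torque": joint torques, N m; "position": TCP position; "tool_rot": TCP orientation; "ft_force": force on the tool from outside, world axes, zero at the start; "torque": the same for the moment, N m; "grip_width": opening from 0.0 (shut) to 1.0 (fully open).
Only numpy, scipy, OpenCV 4.12 (cv2) and the standard library are available. Lean on these libraries where they do the work, as an engineer would, in place of code of your own. Each camera call takes 0.05 s, during which the arm holds its last target.

## Working session

There is one attempt and no reset: what is moved stays moved. The work goes in short steps, Python scripts to look and compute and a shell command to move; the robot and the scene stay as the last step left them, time stands still between calls to the robot, and variables do not carry over. Pictures are saved under pics/ and viewed, and the job is handed in when it is done.

```bash
ls; mkdir -p pics
python3 - <<'E'
from bench import readout, viewer, job, nets, ctrl
import cv2,numpy as np
print(readout.get_state(), ctrl.finger_overhang)
for n in ("side","top"):
    im,d=viewer.get_image(n); p=viewer.camera_params(n)
    print(n,p)
    cv2.imwrite(f"pics/{n}0.png",cv2.resize(im[:,:,::-1],(800,600)))
    np.savez(f"pics/{n}0.npz",im=im,d=d,K=p["K"],T=p["cam_to_world"])
E
```

```text
pics
{'time': 0.0, 'joint_positions': array([ 1.14211657,  0.32184194, -0.07006644,  1.45166862,  0.02261081,
        1.37079204, -0.05690826]), 'qd': array([ 9.64266970e-05, -4.65947653e-04,  9.63614105e-04,  1.18423780e-03,
       -1.02368988e-03, -1.58714993e-03,  1.73702872e-03]), 'joint_torque': array([-1.46998882e-04, -4.91298902e+01, -4.04102588e-01, -3.12526917e+01,
       -6.39215251e-02,  4.37383074e-02,  1.73961776e-04]), 'position': array([ 0.27820984, -0.5868662 ,  0.23245226]), 'tool_rot': array([ 0.87814298,  1.38844994, -0.87661662]), 'ft_force': array([-0.08207459,  0.08924799,  0.40438538]), 'torque': array([-0.00022236, -0.04502805,  0.03084766]), 'grip_width': 1.001547644722156} 0.011
side {'K': array([[352.26646136,   0.        , 251.7401131 ],
       [  0.        , 352.26646136, 196.65195282],
       [  0.        ,   0.        ,   1.        ]]), 'cam_to_world': array([[-0.95730753, -0.16410856,  0.23797199,  0.37365271],
       [-0.28902035,  0.5588501 , -0.77727331,  0.68206517],
       [-0.00543346, -0.81286834, -0.58242213,  0.5627469 ],
       [ 0.        ,  0.        ,  0.        ,  1.        ]])}
top {'K': array([[392.19322041,   0.        , 258.62702334],
       [  0.        , 392.19322041, 197.691834  ],
       [  0.        ,   0.        ,   1.        ]]), 'cam_to_world': array([[-0.00766   , -0.98481848,  0.17341822,  0.40652657],
       [-0.99978532,  0.00420365, -0.02028924,  0.01120335],
       [ 0.01925223, -0.1735364 , -0.98463926,  1.02090223],
       [ 0.        ,  0.        ,  0.        ,  1.        ]])}
```

View pics/side0.png

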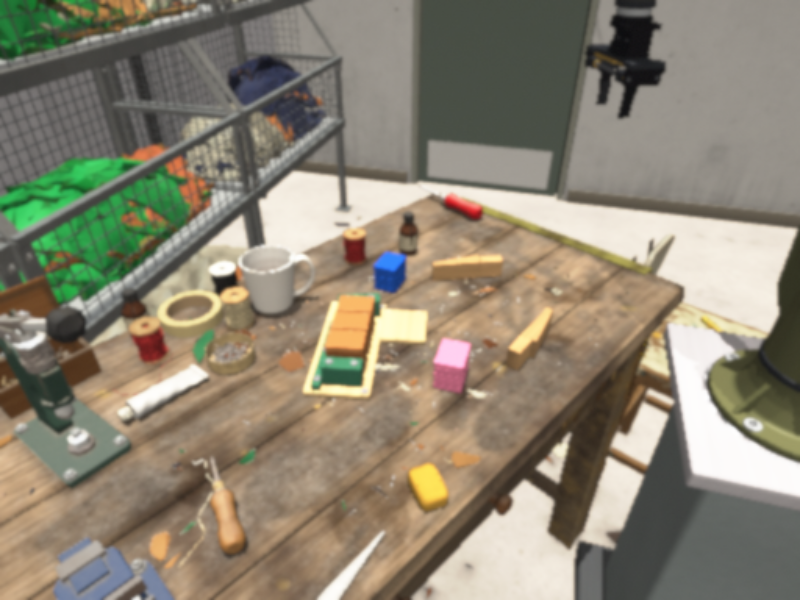

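View pics/top0.png

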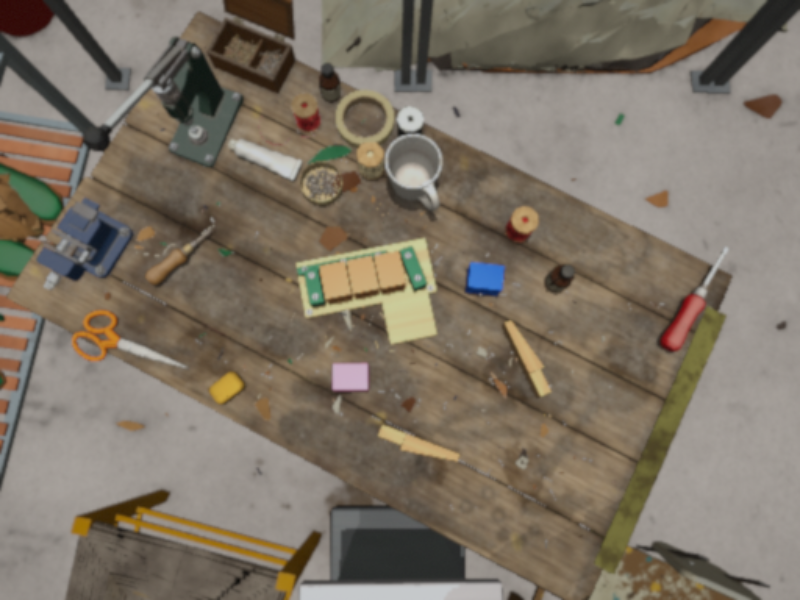

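The top view shows two wedges, at (527,357) and (420,443). Image right is the robot's right, so the (527,357) one is meant. The frame is at about (365,280) with the tongue at (408,316). The pink block at (350,377) and the blue one at (486,279) are look-alikes of the blanks.

```bash
cat > h.py <<'E'
import numpy as np,cv2
from bench import readout, viewer, nets, ctrl
def grab(n,tag):
    im,d=viewer.get_image(n); p=viewer.camera_params(n)
    np.savez(f"pics/{n}{tag}.npz",im=im,d=d,K=p["K"],T=p["cam_to_world"]); return load(n,tag)
def load(n,tag):
    z=np.load(f"pics/{n}{tag}.npz"); return z["im"],z["d"],z["K"],z["T"]
def cloud(d,K,T):
    v,u=np.mgrid[:d.shape[0],:d.shape[1]]
    P=np.stack([(u-K[0,2])/K[0,0]*d,(v-K[1,2])/K[1,1]*d,d],-1)
    return P@T[:3,:3].T+T[:3,3]
def proj(X,K,T):
    X=np.atleast_2d(X); c=(X-T[:3,3])@T[:3,:3]; p=c@K.T; return p[:,:2]/p[:,2:]
E
python3 - <<'E'
from h import *
im,d,K,T=load("top",0); P=cloud(d,K,T)
for n,(x0,y0,x1,y1) in dict(wedge=(310,195,365,260),frame=(180,145,290,225)).items():
    c=im[y0:y1,x0:x1,::-1]; s=min(800//c.shape[1],600//c.shape[0])
    cv2.imwrite(f"pics/crop_{n}.png",cv2.resize(c,None,fx=s,fy=s,interpolation=cv2.INTER_CUBIC))
    Z=P[y0:y1,x0:x1,2]; print(n,s,np.percentile(Z,[1,10,50,90,99]))
for cam in ("side","top"):
    if cam=="side": pass
    for l in ("wedge","wedge_tip","wedge_grip","wedge_butt","frame","end_stop","cheek_face","rail_mid","heel_a_mid","heel_b_mid","heel_c_mid","dye_bottle_mid","red_spool_mid"):
        print(cam,l,[(np.round(r["centre"],4).tolist(),round(r["conf"],2)) for r in nets.place_of(cam,l)[:4]])
print(readout.get_state()["time"])
E
```

```text
wedge 9 [-0.01033533 -0.00344349 -0.00059943  0.03369353  0.03836205]
frame 7 [-0.00587476 -0.00285509  0.001685    0.05815746  0.06241822]
side wedge [([0.3813, 0.011, 0.0034], 0.98), ([0.6281, 0.1004, 0.0305], 0.68)]
side wedge_tip [([0.3426, -0.0946, 0.0194], 0.98), ([0.5603, -0.1783, 0.0205], 0.96), ([0.6454, -0.0099, 0.0271], 0.7), ([0.4564, -0.226, -0.0033], 0.38)]
side wedge_grip [([0.457, -0.2242, 0.0175], 0.85), ([0.3804, 0.0136, 0.0166], 0.74)]
side wedge_butt [([0.3878, 0.03, 0.0161], 0.97), ([0.4431, -0.2355, 0.0194], 0.68), ([0.5605, -0.1796, 0.0187], 0.44)]
side frame [([0.6358, 0.0278, 0.0005], 0.68)]
side end_stop [([0.6216, 0.1273, 0.0079], 0.82), ([0.4429, -0.2355, 0.0175], 0.45)]
side cheek_face [([0.646, -0.0104, 0.0273], 0.65)]
side rail_mid [([0.6647, 0.0941, 0.0241], 0.79)]
side heel_a_mid [([0.6292, 0.106, 0.0296], 0.95)]
side heel_b_mid [([0.6245, 0.1054, 0.0305], 0.74), ([0.6344, 0.0589, 0.0334], 0.71)]
side heel_c_mid [([0.4742, 0.0789, 0.0278], 0.75), ([0.6329, -0.1448, 0.0248], 0.61), ([0.6409, 0.0154, 0.0309], 0.58)]
side dye_bottle_mid [([0.6325, -0.269
[... 296 characters left out ...]
-0.2282, 0.0195], 0.86)]
top wedge_butt [([0.3862, 0.0342, 0.0183], 0.74), ([0.4434, -0.2326, 0.0174], 0.7), ([0.6622, 0.0942, 0.0235], 0.18)]
top frame [([0.6381, 0.0272, -0.0019], 0.85)]
top end_stop [([0.6319, -0.2626, 0.046], 0.7), ([0.6253, 0.1304, 0.0063], 0.48)]
top cheek_face [([0.6488, -0.0111, 0.0298], 0.59)]
top rail_mid [([0.6652, 0.0999, 0.0212], 0.91)]
top heel_a_mid [([0.6258, 0.1023, 0.0333], 0.83)]
top heel_b_mid [([0.6342, 0.0577, 0.0318], 0.61)]
top heel_c_mid [([0.4693, 0.0827, 0.0291], 0.91), ([0.6345, -0.1397, 0.0237], 0.85), ([0.6389, 0.0134, 0.0374], 0.63)]
top dye_bottle_mid [([0.6326, -0.2625, 0.0456], 0.84)]
top red_spool_mid [([0.7254, -0.2067, 0.0288], 0.87)]
1.4
```

View pics/crop_wedge.png

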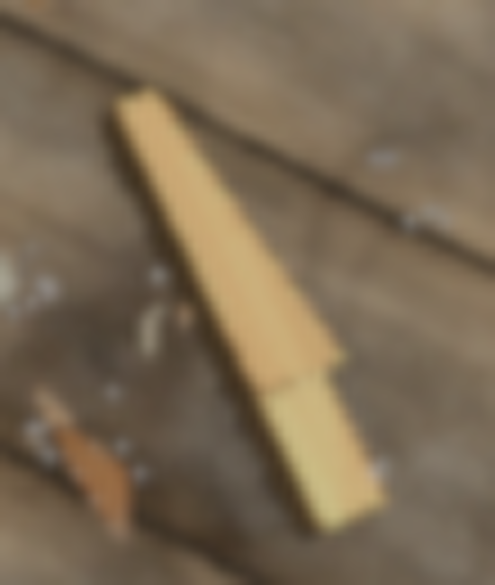

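View pics/crop_frame.png

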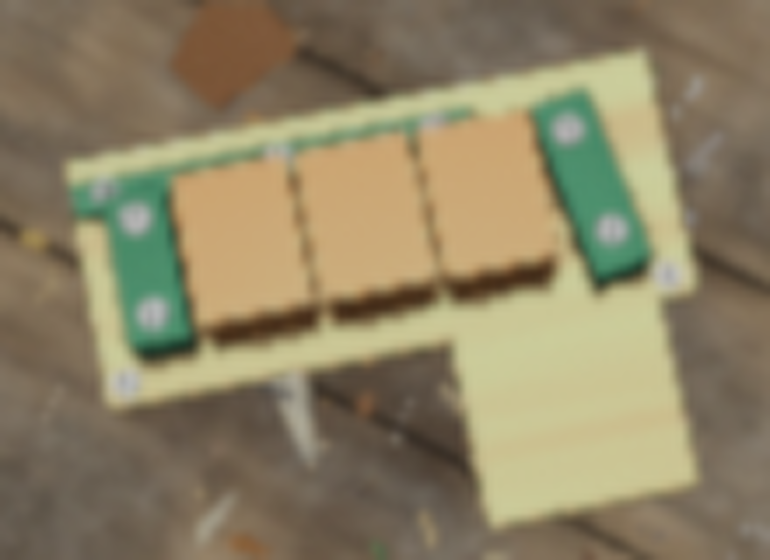

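```bash
cat > fit.py <<'E'
from h import *
from scipy.optimize import least_squares
def fit(pts_px,pts_loc,z,K,T,x0):
    L=np.array(pts_loc)/1000.
    def X(p):
        c,s=np.cos(p[2]),np.sin(p[2]); return np.c_[L@np.array([[c,s],[-s,c]])+p[:2],np.full(len(L),z)]
    r=least_squares(lambda p:(proj(X(p),K,T)-pts_px).ravel(),x0,loss="soft_l1")
    return r.x,np.round(proj(X(r.x),K,T)-pts_px,2)
def un(a,s,off): return (np.array(a,float)+.5)/s-.5+np.array(off)
E
python3 - <<'E'
from fit import *
im,d,K,T=load("top",0)
px=un([(65,165),(645,50),(695,290),(700,485),(492,527),(452,345),(110,408)],7,(180,145))
f,r=fit(px,[(54,140),(54,-85),(-42,-85),(-114,-70),(-114,10),(-42,10),(-42,140)],.01,K,T,[.637,.027,.2]); print("frame",f,r.tolist())
pw=un([(118,100),(158,90),(343,358),(328,375),(385,500),(320,530)],9,(310,195))
w,r=fit(pw,[(112,10),(112,-2),(20,-17.3),(20,-10),(-20,-10),(-20,10)],.036,K,T,[.457,-.225,.4]); print("wedge",w,r.tolist())
# frame features in frame coords
def tofr(uv,z):
    P=[]
    for u,v in uv:
        ray=T[:3,:3]@np.array([(u-K[0,2])/K[0,0],(v-K[1,2])/K[1,1],1]); t=(z-T[2,3])/ray[2]; P.append((T[:3,3]+t*ray)[:2])
    P=np.array(P)-f[:2]; c,s=np.cos(f[2]),np.sin(f[2]); return np.round(P@np.array([[c,-s],[s,c]])*1000,1)
# heel tops corners z=.06 : a,b,c ; stop top z .046
print("a",tofr(un([(172,180),(288,155),(318,305),(203,328)],7,(180,145)),.06).tolist())
print("b",tofr(un([(297,155),(410,135),(438,285),(328,308)],7,(180,145)),.06).tolist())
print("c",tofr(un([(418,135),(530,110),(557,262),(447,285)],7,(180,145)),.06).tolist())
print("stop face",tofr(un([(168,180),(195,345)],7,(180,145)),.046).tolist())
print("cheek face",tofr(un([(532,110),(598,272)],7,(180,145)),.044).tolist())
E
```

```text
frame [0.63962823 0.02692206 0.19880864] [[-0.22, -0.09], [0.05, -0.02], [0.58, 0.14], [0.16, -0.03], [-0.26, 0.18], [-0.07, -0.58], [-0.18, 0.31]]
wedge [ 0.45938351 -0.22578522  0.40674878] [[0.03, 0.14], [-0.18, -0.61], [0.39, 0.27], [-0.54, -0.46], [0.1, 0.32], [0.16, 0.23]]
a [[26.4, 97.6], [27.2, 55.1], [-29.0, 55.0], [-29.0, 96.6]]
b [[26.5, 51.9], [25.7, 10.7], [-30.5, 11.7], [-30.8, 51.7]]
c [[25.1, 7.8], [26.2, -33.6], [-30.8, -31.7], [-31.1, 8.6]]
stop face [[30.5, 100.0], [-31.6, 101.5]]
cheek face [[30.3, -35.4], [-34.1, -46.5]]
```

```bash
cat >> h.py <<'E'
from scipy.spatial.transform import Rotation as R
F=np.array([.6396,.0269]); FY=.1988
def f2w(x,y):
    c,s=np.cos(FY),np.sin(FY); return F+np.array([c*x-s*y,s*x+c*y])/1000
def w2f(p):
    c,s=np.cos(FY),np.sin(FY); q=np.asarray(p)[:2]-F; return np.array([c*q[0]+s*q[1],-s*q[0]+c*q[1]])*1000
def go(xy,z,yaw):
    "linear (mm,tool axes) and twist(deg) to TCP at xy,z, tool x down, tool z along yaw (mod pi)"
    s=readout.get_state(); R0=R.from_rotvec(s["tool_rot"]); best=None
    for k in (0,1):
        a=yaw+k*np.pi; zz=np.array([np.cos(a),np.sin(a),0]); xx=np.array([0,0,-1.]); yy=np.cross(zz,xx)
        t=(R0.inv()*R.from_matrix(np.c_[xx,yy,zz])).as_rotvec()
        if best is None or np.linalg.norm(t)<np.linalg.norm(best): best=t
    l=R0.inv().apply(np.array([*xy,z])-s["position"])
    print("linear m",np.round(l,4).tolist(),"twist",np.round(np.degrees(best),2).tolist(),"rows",round(max(np.linalg.norm(l)/.0417,np.linalg.norm(np.degrees(best))/7.16),1))
def st():
    s=readout.get_state(); M=R.from_rotvec(s["tool_rot"]).as_matrix()
    c,q=np.cos(FY),np.sin(FY); f=s["ft_force"]
    print("t",round(s["time"],2),"pos",np.round(s["position"],4),"frame mm",np.round(w2f(s["position"]),1),"x",np.round(M[:,0],3),"zyaw",round(float(np.arctan2(M[1,2],M[0,2])),4),
     "F frame",np.round([c*f[0]+q*f[1],-q*f[0]+c*f[1],f[2]],2),"grip",round(s["grip_width"],3),"q",np.round(s["joint_positions"],2))
E
python3 -c "
from h import *
st(); go(f2w(-2.3,-12.2),.15,FY); go(f2w(-2.3,-12.2),.15,FY+np.pi/2)"
```

```text
t 1.4 pos [ 0.2785 -0.5873  0.2336] frame mm [-475.3 -530.8] x [-0. -0. -1.] zyaw -1.128 F frame [ 0.04 -0.18  0.6 ] grip 0.999 q [ 1.14  0.32 -0.07  1.45  0.02  1.37 -0.06]
linear m [0.0835, 0.5843, -0.389] twist [-76.02, -0.0, 0.0] rows 17.0
linear m [0.0835, 0.5843, -0.389] twist [13.98, 0.0, 0.0] rows 17.0
```

```bash
python3 -m creep '[{"linear":[0,0.035,-0.022],"twist":[-5,0,0],"fingers":-1},{"linear":[0,0.07,-0.044],"twist":[-11,0,0],"fingers":-1},{"linear":[0,0.105,-0.066],"twist":[-17,0,0],"fingers":-1},{"linear":[0,0.14,-0.088],"twist":[-23,0,0],"fingers":-1},{"linear":[0,0.175,-0.11],"twist":[-29,0,0],"fingers":-1},{"linear":[0,0.21,-0.132],"twist":[-35,0,0],"fingers":-1},{"linear":[0,0.245,-0.154],"twist":[-40,0,0],"fingers":-1},{"linear":[0,0.28,-0.176],"twist":[-40,0,0],"fingers":-1}]' 20
python3 -c "
from h import *
st(); go(f2w(-2.3,-12.2),.10,FY)"
```

```text
time: 2.07
position: [0.4568, -0.3066, 0.2339]
tool_rot: [0.334, 1.544, -0.335]
ft_force: [0.7, -0.4, -0.0]
grip_width: 0.996
t 2.07 pos [ 0.4568 -0.3066  0.2339] frame mm [-245.1 -290.8] x [ 0.    -0.001 -1.   ] zyaw -0.4264 F frame [ 0.61 -0.53 -0.01] grip 0.996 q [ 0.87  0.13 -0.35  1.69  0.04  1.33  0.08]
linear m [0.1338, 0.3681, 0.0337] twist [-35.82, 0.03, 0.05] rows 9.4
```

```bash
python3 -m creep '[{"linear":[0.01,0.04,0.004],"twist":[-5,0,0],"fingers":-1},{"linear":[0.03,0.08,0.007],"twist":[-10,0,0],"fingers":-1},{"linear":[0.05,0.12,0.011],"twist":[-15,0,0],"fingers":-1},{"linear":[0.06,0.16,0.015],"twist":[-20,0,0],"fingers":-1},{"linear":[0.07,0.2,0.018],"twist":[-25,0,0],"fingers":-1},{"linear":[0.08,0.24,0.022],"twist":[-30,0,0],"fingers":-1},{"linear":[0.09,0.28,0.026],"twist":[-36,0,0],"fingers":-1},{"linear":[0.1,0.31,0.03],"twist":[-36,0,0],"fingers":-1}]'
python3 -c "
from h import *
st(); go(f2w(-2.3,-12.2),.04,FY)"
```

```text
time: 2.73
position: [0.6137, -0.0362, 0.1336]
tool_rot: [-0.16, 1.563, 0.16]
ft_force: [0.2, -0.1, 0.7]
grip_width: 0.999
t 2.73 pos [ 0.6137 -0.0362  0.1336] frame mm [-37.9 -56.7] x [ 0.001  0.001 -1.   ] zyaw 0.204 F frame [ 0.21 -0.18  0.72] grip 0.999 q [ 0.49  0.37 -0.59  1.65  0.22  1.19  0.06]
linear m [0.0937, 0.0443, 0.0357] twist [0.3, 0.08, -0.02] rows 2.6
```

```bash
python3 -c "
from h import *
go(f2w(-2.3,-12.2),.09,FY)"
```

```text
linear m [0.0437, 0.0443, 0.0357] twist [0.3, 0.08, -0.02] rows 1.7
```

```bash
python3 -m creep '[{"linear":[0.0,0.03,0.024],"twist":[0,0,0],"fingers":-1},{"linear":[0.01,0.0443,0.0357],"twist":[0,0,0],"fingers":-1},{"linear":[0.04,0.0443,0.0357],"twist":[0,0,0],"fingers":-1},{"linear":[0.05,0.0443,0.0357],"twist":[0,0,0],"fingers":-1},{"linear":[0.05,0.0443,0.0357],"twist":[0,0,0],"fingers":-1}]'
python3 -c "
from h import *
st(); go(f2w(-2.3,-12.2),.042,FY)
im,d,K,T=grab('top',1); c=im[130:240,150:310,::-1]; cv2.imwrite('pics/t1.png',cv2.resize(c,None,fx=5,fy=5,interpolation=cv2.INTER_CUBIC))
im,d,K,T=grab('side',1); c=im[150:280,150:310,::-1]; cv2.imwrite('pics/s1.png',cv2.resize(c,None,fx=4,fy=4,interpolation=cv2.INTER_CUBIC))"
```

```text
time: 3.15
position: [0.6361, 0.0105, 0.0799]
tool_rot: [-0.156, 1.572, 0.156]
ft_force: [-0.6, -1.1, -1.2]
grip_width: 1.001
t 3.15 pos [0.6361 0.0105 0.0799] frame mm [ -6.7 -15.4] x [-0.007 -0.001 -1.   ] zyaw 0.1984 F frame [-0.83 -0.96 -1.16] grip 1.001 q [ 0.39  0.47 -0.58  1.64  0.28  1.12 -0.06]
linear m [0.0379, 0.0032, 0.0046] twist [-0.03, -0.4, -0.04] rows 0.9
```

View pics/s1.png

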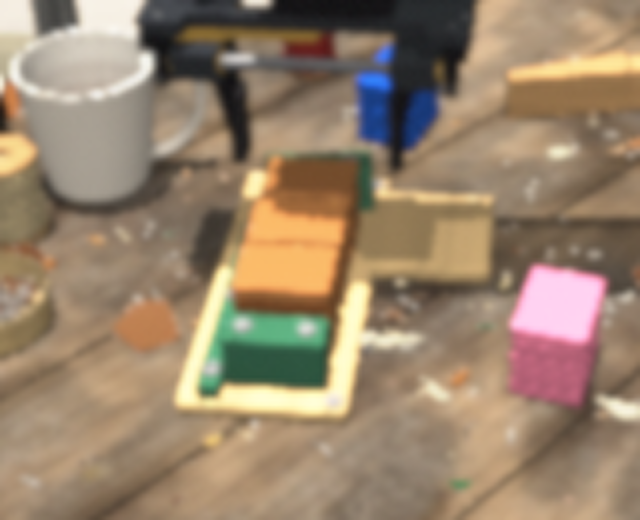

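View pics/t1.png

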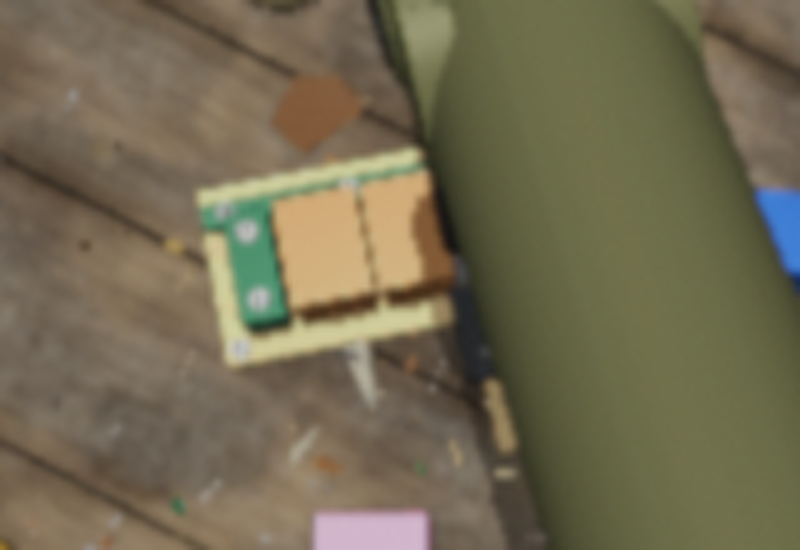

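The side view shows the fingers straddling the row at the far blank, with tips at (240,155) and (397,165). The top view shows the arm hiding c, while a and b are undisturbed.

```bash
python3 -c "
from h import *
st(); go(f2w(-2.3,-12.2),.042,FY)"
```

```text
t 3.25 pos [0.6385 0.0098 0.0835] frame mm [ -4.5 -16.5] x [-0.001 -0.001 -1.   ] zyaw 0.1965 F frame [ 0.05 -0.64  0.15] grip 1.001 q [ 0.39  0.47 -0.58  1.63  0.28  1.12 -0.06]
linear m [0.0415, 0.0043, 0.0022] twist [-0.13, -0.07, 0.03] rows 1.0
```

```bash
python3 -m creep '[{"linear":[0.015,0.0043,0.0022],"twist":[0,0,0],"fingers":-1},{"linear":[0.03,0.0043,0.0022],"twist":[0,0,0],"fingers":-1},{"linear":[0.041,0.0043,0.0022],"twist":[0,0,0],"fingers":-1},{"linear":[0.041,0.0043,0.0022],"twist":[0,0,0],"fingers":-1},{"linear":[0.041,0.0043,0.0022],"twist":[0,0,0],"fingers":-1}]'
python3 -c "
from h import *
st()"
```

```text
time: 3.67
position: [0.6392, 0.0156, 0.0414]
tool_rot: [-0.156, 1.567, 0.156]
ft_force: [0.2, -0.0, -0.0]
grip_width: 1.001
t 3.67 pos [0.6392 0.0156 0.0414] frame mm [ -2.6 -11. ] x [-0.002 -0.    -1.   ] zyaw 0.1981 F frame [ 0.21 -0.04 -0.04] grip 1.001 q [ 0.37  0.52 -0.56  1.66  0.31  1.06 -0.09]
```

```bash
python3 -m creep '[{"linear":[0,0,0],"twist":[0,0,0],"fingers":1},{"linear":[0,0,0],"twist":[0,0,0],"fingers":1},{"linear":[0,0,0],"twist":[0,0,0],"fingers":1},{"linear":[0,0,0],"twist":[0,0,0],"fingers":1},{"linear":[0,0,0],"twist":[0,0,0],"fingers":1},{"linear":[0,0,0],"twist":[0,0,0],"fingers":1}]' 12
python3 -c "
from h import *
st()"
```

```text
time: 4.17
position: [0.6403, 0.0161, 0.0429]
tool_rot: [-0.156, 1.565, 0.156]
ft_force: [-0.5, 0.4, 1.1]
grip_width: 0.645
t 4.17 pos [0.6403 0.0161 0.0429] frame mm [ -1.4 -10.7] x [ 0.001 -0.    -1.   ] zyaw 0.1985 F frame [-0.45  0.46  1.07] grip 0.645 q [ 0.37  0.52 -0.56  1.66  0.31  1.06 -0.09]
```

```bash
python3 -m creep '[{"linear":[0,0.0015,0],"twist":[0,0,0],"fingers":1},{"linear":[0,0.003,0],"twist":[0,0,0],"fingers":1},{"linear":[0,0.0045,0],"twist":[0,0,0],"fingers":1},{"linear":[0,0.006,0],"twist":[0,0,0],"fingers":1},{"linear":[0,0.0065,0],"twist":[0,0,0],"fingers":1},{"linear":[0,0.007,0],"twist":[0,0,0],"fingers":1},{"linear":[0,0.007,0],"twist":[0,0,0],"fingers":1}]'
python3 -c "
from h import *
st()"
```

```text
time: 4.75
position: [0.639, 0.0229, 0.0428]
tool_rot: [-0.156, 1.565, 0.156]
ft_force: [-0.4, -1.3, 3.3]
grip_width: 0.646
t 4.75 pos [0.639  0.0229 0.0428] frame mm [-1.4 -3.8] x [ 0.001 -0.    -1.   ] zyaw 0.1984 F frame [-0.7  -1.23  3.26] grip 0.646 q [ 0.36  0.52 -0.56  1.66  0.31  1.05 -0.1 ]
```

```bash
python3 -m creep '[{"linear":[0,0.001,0],"twist":[0,0,0],"fingers":1},{"linear":[0,0.0015,0],"twist":[0,0,0],"fingers":1},{"linear":[0,0.0015,0],"twist":[0,0,0],"fingers":1}]'
python3 -c "
from h import *
st()"
python3 -m creep '[{"linear":[0,0.001,0],"twist":[0,0,0],"fingers":1},{"linear":[0,0.0015,0],"twist":[0,0,0],"fingers":1},{"linear":[0,0.0015,0],"twist":[0,0,0],"fingers":1}]'
python3 -c "
from h import *
st()"
```

```text
time: 5.0
position: [0.6387, 0.0244, 0.0428]
tool_rot: [-0.156, 1.565, 0.156]
ft_force: [-0.7, -1.3, 3.6]
grip_width: 0.639
t 5.0 pos [0.6387 0.0244 0.0428] frame mm [-1.4 -2.3] x [ 0.001 -0.    -1.   ] zyaw 0.1984 F frame [-0.98 -1.14  3.57] grip 0.639 q [ 0.36  0.52 -0.57  1.66  0.31  1.05 -0.1 ]
time: 5.25
position: [0.6385, 0.0253, 0.0428]
tool_rot: [-0.156, 1.565, 0.155]
ft_force: [1.1, -2.0, 6.0]
grip_width: 0.644
t 5.25 pos [0.6385 0.0253 0.0428] frame mm [-1.4 -1.3] x [ 0.001 -0.001 -1.   ] zyaw 0.1982 F frame [ 0.72 -2.17  6.04] grip 0.644 q [ 0.36  0.52 -0.57  1.66  0.31  1.05 -0.1 ]
```

```bash
python3 -m creep '[{"linear":[0,0.0007,0],"twist":[0,0,0],"fingers":1},{"linear":[0,0.0015,0],"twist":[0,0,0],"fingers":1},{"linear":[0,0.0015,0],"twist":[0,0,0],"fingers":1}]'
python3 -c "
from h import *
st()
im,d,K,T=grab('side',2); c=im[180:270,170:270,::-1]; cv2.imwrite('pics/s2.png',cv2.resize(c,None,fx=6,fy=6,interpolation=cv2.INTER_CUBIC))"
```

```text
time: 5.5
position: [0.6385, 0.0254, 0.0428]
tool_rot: [-0.157, 1.564, 0.153]
ft_force: [0.1, -5.1, 4.4]
grip_width: 0.644
t 5.5 pos [0.6385 0.0254 0.0428] frame mm [-1.4 -1.3] x [ 0.001 -0.002 -1.   ] zyaw 0.1974 F frame [-0.94 -5.05  4.4 ] grip 0.644 q [ 0.36  0.52 -0.56  1.66  0.31  1.05 -0.1 ]
```

View pics/s2.png

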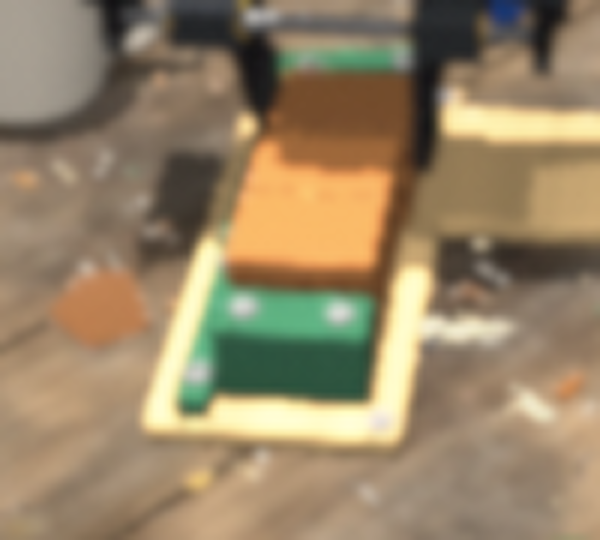

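The row is closed: no gaps show between (230,280) and (400,80), and the arm stopped with 5 N of resistance. Next I release and lift.

```bash
python3 -m creep '[{"linear":[0,-0.001,0],"twist":[0,0,0],"fingers":0},{"linear":[0,-0.0015,0],"twist":[0,0,0],"fingers":-1},{"linear":[0,-0.0015,0],"twist":[0,0,0],"fingers":-1},{"linear":[0,-0.0015,0],"twist":[0,0,0],"fingers":-1},{"linear":[-0.02,-0.0015,0],"twist":[0,0,0],"fingers":-1},{"linear":[-0.05,-0.0015,0],"twist":[0,0,0],"fingers":-1},{"linear":[-0.09,-0.0015,0],"twist":[0,0,0],"fingers":-1},{"linear":[-0.1,-0.0015,0],"twist":[0,0,0],"fingers":-1}]'
python3 -c "
from h import *
st(); go((.4594,-.2258),.12,.4067+np.pi/2)"
```

```text
time: 6.22
position: [0.6406, 0.0276, 0.1481]
tool_rot: [-0.156, 1.558, 0.157]
ft_force: [0.5, 0.9, 0.3]
grip_width: 0.986
t 6.22 pos [0.6406 0.0276 0.1481] frame mm [1.1 0.5] x [ 0.007  0.001 -1.   ] zyaw 0.1996 F frame [0.66 0.75 0.26] grip 0.986 q [ 0.39  0.41 -0.6   1.57  0.24  1.23 -0.06]
linear m [0.0265, -0.2125, -0.2281] twist [78.13, 0.36, -0.28] rows 10.9
```

```bash
python3 -m creep '[{"linear":[0,-0.025,-0.027],"twist":[7,0,0],"fingers":-1},{"linear":[0,-0.05,-0.054],"twist":[14,0,0],"fingers":-1},{"linear":[0,-0.077,-0.083],"twist":[21,0,0],"fingers":-1},{"linear":[0,-0.104,-0.112],"twist":[28,0,0],"fingers":-1},{"linear":[0,-0.13,-0.14],"twist":[35,0,0],"fingers":-1},{"linear":[0,-0.157,-0.169],"twist":[42,0,0],"fingers":-1},{"linear":[0,-0.184,-0.198],"twist":[49,0,0],"fingers":-1},{"linear":[0,-0.207,-0.222],"twist":[56,0,0],"fingers":-1}]' 20
python3 -c "
from h import *
st(); 
im,d,K,T=grab('top',3); c=im[130:240,170:300,::-1]; cv2.imwrite('pics/t3.png',cv2.resize(c,None,fx=5,fy=5,interpolation=cv2.INTER_CUBIC))
go((.4594,-.2258),.10,.4067+np.pi/2)"
```

```text
time: 6.88
position: [0.4592, -0.2223, 0.1422]
tool_rot: [0.614, 1.483, -0.614]
ft_force: [0.9, -1.1, -0.5]
grip_width: 0.999
t 6.88 pos [ 0.4592 -0.2223  0.1422] frame mm [-226.1 -208.6] x [-0.001 -0.    -1.   ] zyaw -0.7857 F frame [ 0.71 -1.26 -0.46] grip 0.999 q [ 0.73  0.11 -0.35  1.9   0.04  1.14 -0.42]
linear m [0.0419, 0.0057, 0.0007] twist [20.87, 0.04, 0.31] rows 2.9
```

View pics/t3.png

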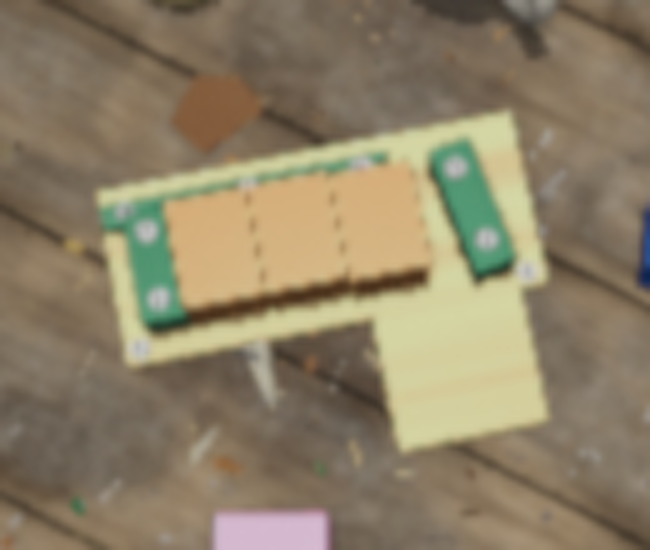

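The top view shows the row closed and square. Blank c is at (380,220) with a clear gap to the cheek at (470,210).

```bash
cat >> fit.py <<'E'
def tofr(uv,z,K,T):
    P=[]
    for u,v in uv:
        ray=T[:3,:3]@np.array([(u-K[0,2])/K[0,0],(v-K[1,2])/K[1,1],1]); t=(z-T[2,3])/ray[2]; P.append((T[:3,3]+t*ray)[:2])
    return np.round([w2f(p) for p in P],1)
E
python3 -c "
from fit import *
im,d,K,T=load('top',3); o=(170,130)
print('c',tofr(un([(414,160),(431,269),(350,284),(337,174)],5,o),.06,K,T).tolist(),'row left',tofr(un([(166,203),(185,310)],5,o),.06,K,T).tolist())
print('cheek',tofr(un([(433,150),(476,275)],5,o),.044,K,T).tolist())"
python3 -m creep '[{"linear":[0.01,0.0057,0.0007],"twist":[7,0,0],"fingers":-1},{"linear":[0.02,0.0057,0.0007],"twist":[14,0,0],"fingers":-1},{"linear":[0.042,0.0057,0.0007],"twist":[20.9,0,0],"fingers":-1},{"linear":[0.042,0.0057,0.0007],"twist":[20.9,0,0],"fingers":-1},{"linear":[0.042,0.0057,0.0007],"twist":[20.9,0,0],"fingers":-1}]' 20
python3 -c "
from h import *
st(); go((.4594,-.2258),.019,.4067+np.pi/2)"
```

```text
c [[24.3, -25.8], [-32.6, -22.7], [-32.0, 18.5], [24.9, 13.8]] row left [[27.3, 100.8], [-28.4, 101.5]]
cheek [[31.8, -37.4], [-36.9, -45.4]]
time: 7.35
position: [0.4649, -0.2159, 0.0994]
tool_rot: [0.886, 1.387, -0.886]
ft_force: [0.2, -0.2, 0.2]
grip_width: 0.997
t 7.35 pos [ 0.4649 -0.2159  0.0994] frame mm [-219.2 -203.6] x [-0.003  0.002 -1.   ] zyaw -1.1388 F frame [ 0.15 -0.2   0.24] grip 0.997 q [ 0.7   0.16 -0.34  1.93  0.06  1.06 -0.81]
linear m [0.0804, -0.009, 0.0069] twist [1.45, -0.17, 0.11] rows 1.9
```

```bash
python3 -m creep '[{"linear":[0.01,-0.009,0.0069],"twist":[1,0,0],"fingers":-1},{"linear":[0.03,-0.009,0.0069],"twist":[1,0,0],"fingers":-1},{"linear":[0.04,-0.009,0.0069],"twist":[1,0,0],"fingers":-1},{"linear":[0.04,-0.009,0.0069],"twist":[1,0,0],"fingers":-1},{"linear":[0.04,-0.009,0.0069],"twist":[1,0,0],"fingers":-1}]' 20
python3 -c "
from h import *
st(); go((.4594,-.2258),.019,.4067+np.pi/2)"
```

```text
time: 7.77
position: [0.4602, -0.2272, 0.0604]
tool_rot: [0.902, 1.377, -0.902]
ft_force: [0.1, -0.2, 0.2]
grip_width: 1.002
t 7.77 pos [ 0.4602 -0.2272  0.0604] frame mm [-226.1 -213.7] x [-0.001  0.001 -1.   ] zyaw -1.1604 F frame [ 0.06 -0.22  0.16] grip 1.002 q [ 0.7   0.21 -0.32  1.97  0.08  0.98 -0.82]
linear m [0.0414, -0.0002, -0.0016] twist [0.21, -0.05, 0.03] rows 1.0
```

```bash
python3 -m creep '[{"linear":[0.02,0,-0.0016],"twist":[0.2,0,0],"fingers":-1},{"linear":[0.035,0,-0.0016],"twist":[0.2,0,0],"fingers":-1},{"linear":[0.041,0,-0.0016],"twist":[0.2,0,0],"fingers":-1},{"linear":[0.041,0,-0.0016],"twist":[0.2,0,0],"fingers":0.3},{"linear":[0.041,0,-0.0016],"twist":[0.2,0,0],"fingers":1},{"linear":[0.041,0,-0.0016],"twist":[0.2,0,0],"fingers":1},{"linear":[0.041,0,-0.0016],"twist":[0.2,0,0],"fingers":1},{"linear":[0.041,0,-0.0016],"twist":[0.2,0,0],"fingers":1}]' 20
python3 -m creep '[{"linear":[0,0,0],"twist":[0,0,0],"fingers":1},{"linear":[0,0,0],"twist":[0,0,0],"fingers":1},{"linear":[0,0,0],"twist":[0,0,0],"fingers":1}]'
python3 -c "
from h import *
st()"
```

```text
time: 8.43
position: [0.4605, -0.2262, 0.0205]
tool_rot: [0.905, 1.373, -0.905]
ft_force: [1.1, -0.5, -0.4]
grip_width: 0.711
time: 8.68
position: [0.4599, -0.2259, 0.0197]
tool_rot: [0.905, 1.374, -0.905]
ft_force: [-0.0, -0.2, 0.2]
grip_width: 0.481
t 8.68 pos [ 0.4599 -0.2259  0.0197] frame mm [-226.1 -212.3] x [ 0. -0. -1.] zyaw -1.1646 F frame [-0.06 -0.18  0.22] grip 0.481 q [ 0.69  0.27 -0.32  2.    0.11  0.89 -0.85]
```

```bash
python3 -m creep '[{"linear":[0,0,0],"twist":[0,0,0],"fingers":1},{"linear":[0,0,0],"twist":[0,0,0],"fingers":1},{"linear":[0,0,0],"twist":[0,0,0],"fingers":1},{"linear":[0,0,0],"twist":[0,0,0],"fingers":1},{"linear":[0,0,0],"twist":[0,0,0],"fingers":1}]'
python3 -c "
from h import *
st(); go(f2w(-150,-37),.09,FY+np.pi/2)"
```

```text
time: 9.1
position: [0.4598, -0.2258, 0.0195]
tool_rot: [0.905, 1.374, -0.905]
ft_force: [1.0, 0.4, 0.5]
grip_width: 0.228
t 9.1 pos [ 0.4598 -0.2258  0.0195] frame mm [-226.1 -212.2] x [-0. -0. -1.] zyaw -1.1646 F frame [1.03 0.17 0.49] grip 0.228 q [ 0.69  0.27 -0.32  2.    0.11  0.89 -0.85]
linear m [-0.0705, 0.1106, -0.1558] twist [11.88, 0.0, 0.0] rows 4.9
```

```bash
python3 -m creep '[{"linear":[-0.02,0,0],"twist":[0,0,0],"fingers":1},{"linear":[-0.05,0.01,-0.014],"twist":[2,0,0],"fingers":1},{"linear":[-0.065,0.03,-0.043],"twist":[5,0,0],"fingers":1},{"linear":[-0.07,0.052,-0.073],"twist":[8,0,0],"fingers":1},{"linear":[-0.07,0.072,-0.103],"twist":[10,0,0],"fingers":1},{"linear":[-0.07,0.092,-0.133],"twist":[11.9,0,0],"fingers":1},{"linear":[-0.07,0.1,-0.15],"twist":[11.9,0,0],"fingers":1},{"linear":[-0.07,0.1,-0.15],"twist":[11.9,0,0],"fingers":1}]'
python3 -m creep '[{"linear":[0,0,0],"twist":[0,0,0],"fingers":1},{"linear":[0,0,0],"twist":[0,0,0],"fingers":1}]'
python3 -c "
from h import *
st(); go(f2w(-160,-36.5),.05,FY+np.pi/2)
im,d,K,T=grab('top',4); c=im[130:290,170:370,::-1]; cv2.imwrite('pics/t4.png',cv2.resize(c,None,fx=4,fy=3.75,interpolation=cv2.INTER_CUBIC))
im,d,K,T=grab('side',4); c=im[130:280,170:370,::-1]; cv2.imwrite('pics/s4.png',cv2.resize(c,None,fx=4,fy=4,interpolation=cv2.INTER_CUBIC))"
```

```text
time: 9.77
position: [0.4926, -0.0424, 0.0896]
tool_rot: [1.057, 1.301, -1.054]
ft_force: [-0.4, -0.1, -1.3]
grip_width: 0.227
time: 9.93
position: [0.4921, -0.0495, 0.0893]
tool_rot: [1.061, 1.296, -1.063]
ft_force: [0.1, -0.5, -0.5]
grip_width: 0.229
t 9.93 pos [ 0.4921 -0.0495  0.0893] frame mm [-159.7  -45.7] x [-0.001 -0.001 -1.   ] zyaw -1.373 F frame [-0.05 -0.55 -0.48] grip 0.229 q [ 0.47  0.14 -0.45  1.98  0.07  1.03 -1.39]
linear m [0.0393, -0.0003, -0.0093] twist [-0.05, 0.03, 0.04] rows 1.0
```

View pics/s4.png

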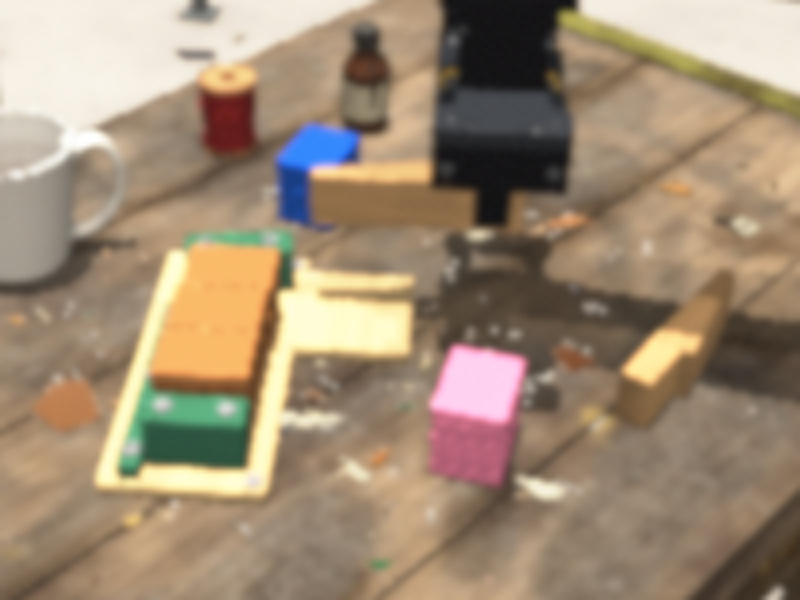

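View pics/t4.png

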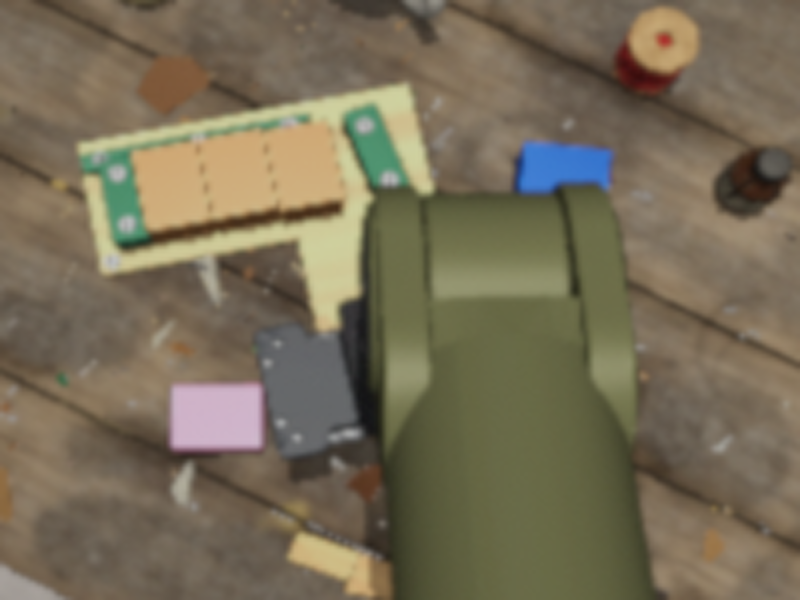

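The side view shows the wedge held level, with its thin end at (315,200) pointing to the frame. The bottle, spool and pink block are untouched.

```bash
python3 -m creep '[{"linear":[0.01,0,-0.0093],"twist":[0,0,0],"fingers":1},{"linear":[0.03,0,-0.0093],"twist":[0,0,0],"fingers":1},{"linear":[0.045,0,-0.0093],"twist":[0,0,0],"fingers":1},{"linear":[0.045,0,-0.0093],"twist":[0,0,0],"fingers":1},{"linear":[0.045,0,-0.0093],"twist":[0,0,0],"fingers":1}]'
python3 -c "
from h import *
st(); go(f2w(-160,-36.5),.031,FY+np.pi/2)
im,d,K,T=grab('side',5); c=im[150:270,190:340,::-1]; cv2.imwrite('pics/s5.png',cv2.resize(c,None,fx=5,fy=5,interpolation=cv2.INTER_CUBIC))"
```

```text
time: 10.45
position: [0.4894, -0.0393, 0.0434]
tool_rot: [1.062, 1.299, -1.064]
ft_force: [-0.4, 0.4, 0.1]
grip_width: 0.232
t 10.45 pos [ 0.4894 -0.0393  0.0434] frame mm [-160.3  -35.3] x [-0.003  0.001 -1.   ] zyaw -1.3729 F frame [-0.33  0.45  0.14] grip 0.232 q [ 0.45  0.2  -0.45  2.03  0.11  0.94 -1.44]
linear m [0.0124, 0.0003, 0.0013] twist [-0.05, -0.07, 0.15] rows 0.3
```

View pics/s5.png

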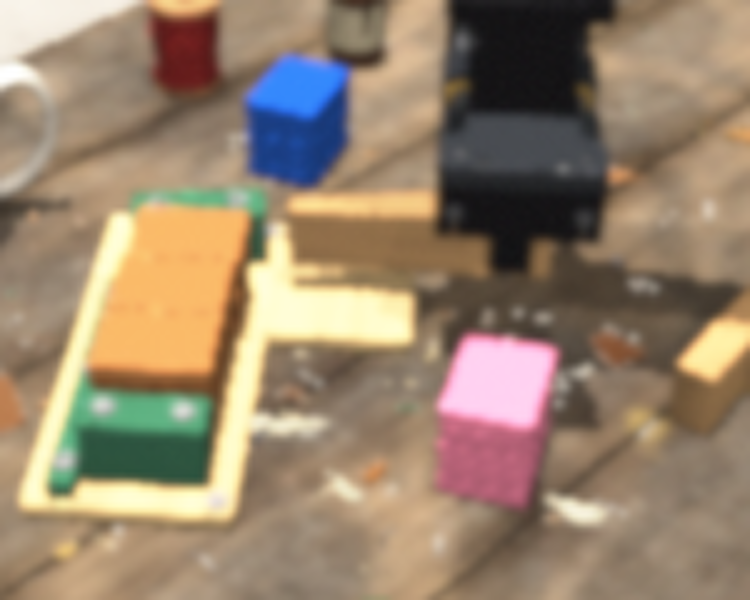

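```bash
python3 -m creep '[{"linear":[0.006,0,0.001],"twist":[0,0,0],"fingers":1},{"linear":[0.0115,0,0.001],"twist":[0,0,0],"fingers":1},{"linear":[0.0115,0.01,0.001],"twist":[0,0,0],"fingers":1},{"linear":[0.0115,0.02,0.001],"twist":[0,0,0],"fingers":1},{"linear":[0.0115,0.025,0.001],"twist":[0,0,0],"fingers":1},{"linear":[0.0115,0.025,0.001],"twist":[0,0,0],"fingers":1},{"linear":[0.0115,0.025,0.001],"twist":[0,0,0],"fingers":1}]'
python3 -c "
from h import *
st(); go(f2w(-120,-36),.0305,FY+np.pi/2)
im,d,K,T=grab('top',6); c=im[140:220,210:310,::-1]; cv2.imwrite('pics/t6.png',cv2.resize(c,None,fx=7,fy=7,interpolation=cv2.INTER_CUBIC))
im,d,K,T=grab('side',6); c=im[160:270,190:320,::-1]; cv2.imwrite('pics/s6.png',cv2.resize(c,None,fx=5,fy=5,interpolation=cv2.INTER_CUBIC))"
```

```text
time: 11.08
position: [0.5159, -0.0351, 0.0331]
tool_rot: [1.062, 1.297, -1.061]
ft_force: [-0.3, 0.2, -1.8]
grip_width: 0.228
t 11.08 pos [ 0.5159 -0.0351  0.0331] frame mm [-133.5  -36.3] x [ 0.  0. -1.] zyaw -1.3718 F frame [-0.2   0.28 -1.76] grip 0.228 q [ 0.42  0.27 -0.45  1.98  0.14  0.93 -1.47]
linear m [0.0026, 0.0135, -0.0003] twist [0.01, -0.01, -0.01] rows 0.3
```

View pics/s6.png

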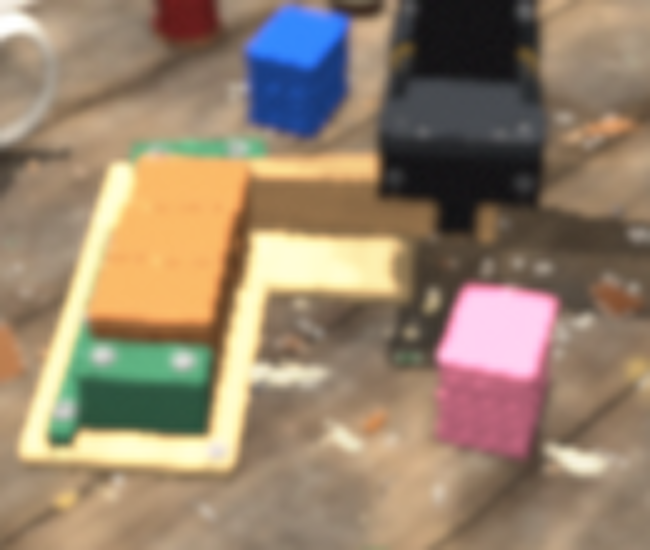

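View pics/t6.png

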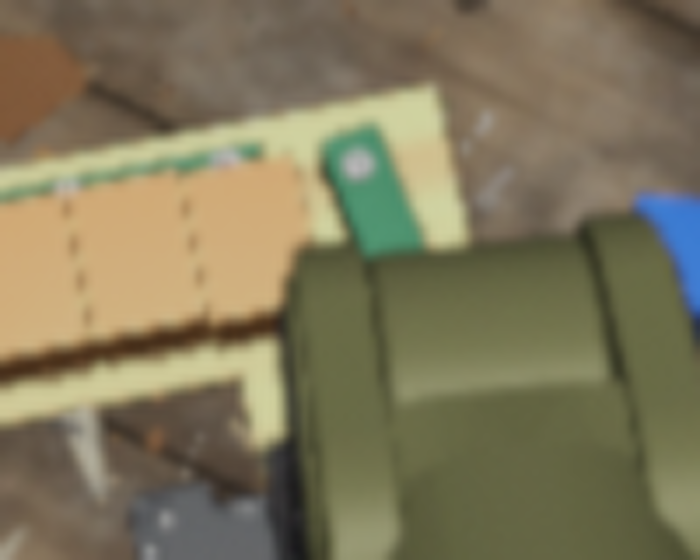

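```bash
python3 -m creep '[{"linear":[0.001,0.003,0],"twist":[0,0,0],"fingers":1},{"linear":[0.002,0.006,0],"twist":[0,0,0],"fingers":1},{"linear":[0.0025,0.009,0],"twist":[0,0,0],"fingers":1},{"linear":[0.0025,0.0125,0],"twist":[0,0,0],"fingers":1},{"linear":[0.0025,0.0135,0],"twist":[0,0,0],"fingers":1},{"linear":[0.0025,0.0135,0],"twist":[0,0,0],"fingers":1}]'
python3 -c "
from h import *
st()
im,d,K,T=grab('top',7); c=im[140:220,210:310,::-1]; cv2.imwrite('pics/t7.png',cv2.resize(c,None,fx=7,fy=7,interpolation=cv2.INTER_CUBIC))"
```

```text
time: 11.68
position: [0.529, -0.0326, 0.0306]
tool_rot: [1.062, 1.297, -1.061]
ft_force: [0.1, -1.1, -1.2]
grip_width: 0.228
t 11.68 pos [ 0.529  -0.0326  0.0306] frame mm [-120.2  -36.5] x [ 0.  0. -1.] zyaw -1.3721 F frame [-0.09 -1.08 -1.25] grip 0.228 q [ 0.41  0.3  -0.44  1.95  0.16  0.93 -1.49]
```

View pics/t7.png

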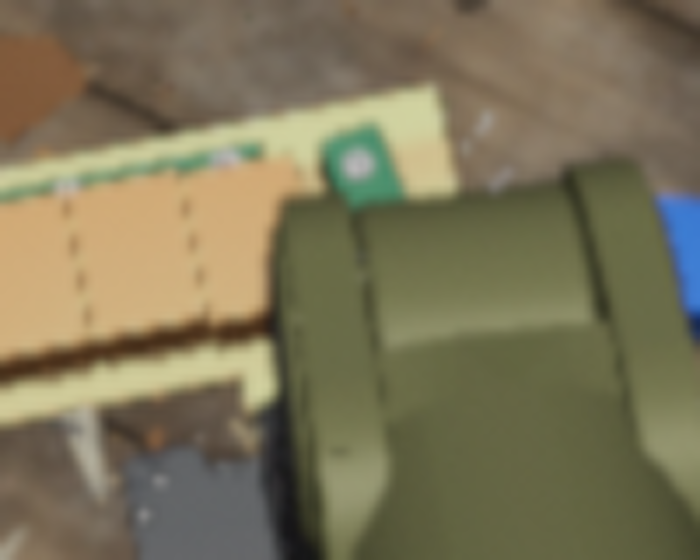

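```bash
python3 -m creep '[{"linear":[0.0005,0.003,-0.0005],"twist":[0,0,0],"fingers":1},{"linear":[0.001,0.006,-0.001],"twist":[0,0,0],"fingers":1},{"linear":[0.001,0.009,-0.001],"twist":[0,0,0],"fingers":1},{"linear":[0.001,0.011,-0.001],"twist":[0,0,0],"fingers":1},{"linear":[0.001,0.011,-0.001],"twist":[0,0,0],"fingers":1}]'
python3 -c "
from h import *
st()"
python3 -m creep '[{"linear":[0,0.002,0],"twist":[0,0,0],"fingers":1},{"linear":[0,0.004,0],"twist":[0,0,0],"fingers":1},{"linear":[0,0.005,0],"twist":[0,0,0],"fingers":1},{"linear":[0,0.005,0],"twist":[0,0,0],"fingers":1}]'
python3 -c "
from h import *
st()"
```

```text
time: 12.15
position: [0.5397, -0.0294, 0.0296]
tool_rot: [1.062, 1.296, -1.061]
ft_force: [-0.1, 0.8, -0.7]
grip_width: 0.229
t 12.15 pos [ 0.5397 -0.0294  0.0296] frame mm [-109.   -35.5] x [ 0.  0. -1.] zyaw -1.3721 F frame [ 0.09  0.84 -0.73] grip 0.229 q [ 0.4   0.32 -0.44  1.92  0.17  0.93 -1.5 ]
time: 12.48
position: [0.5443, -0.0284, 0.0296]
tool_rot: [1.062, 1.297, -1.061]
ft_force: [0.5, 0.2, -0.2]
grip_width: 0.23
t 12.48 pos [ 0.5443 -0.0284  0.0296] frame mm [-104.3  -35.4] x [ 0.  0. -1.] zyaw -1.3721 F frame [ 0.54  0.07 -0.16] grip 0.23 q [ 0.39  0.33 -0.44  1.91  0.17  0.94 -1.5 ]
```

```bash
python3 -m creep '[{"linear":[0,0,0],"twist":[0,0,0],"fingers":0},{"linear":[0,0,0],"twist":[0,0,0],"fingers":0},{"linear":[0,0,0],"twist":[0,0,0],"fingers":0},{"linear":[0,0,0],"twist":[0,0,0],"fingers":0},{"linear":[-0.02,0,0],"twist":[0,0,0],"fingers":0},{"linear":[-0.05,0,0],"twist":[0,0,0],"fingers":0},{"linear":[-0.06,0,0],"twist":[0,0,0],"fingers":0},{"linear":[-0.06,-0.02,0],"twist":[0,0,0],"fingers":1}]' 20
python3 -m creep '[{"linear":[0,-0.03,0],"twist":[0,0,0],"fingers":1},{"linear":[0,-0.06,0],"twist":[0,0,0],"fingers":1},{"linear":[0,-0.06,0],"twist":[0,0,0],"fingers":1},{"linear":[0,-0.06,0],"twist":[0,0,0],"fingers":1},{"linear":[0,-0.06,0],"twist":[0,0,0],"fingers":1},{"linear":[0,-0.06,0],"twist":[0,0,0],"fingers":1},{"linear":[0,-0.06,0],"twist":[0,0,0],"fingers":1}]' 20
python3 -c "
from h import *
st()
im,d,K,T=grab('top',8); c=im[140:240,200:320,::-1]; cv2.imwrite('pics/t8.png',cv2.resize(c,None,fx=6,fy=6,interpolation=cv2.INTER_CUBIC))
im,d,K,T=grab('side',8); c=im[160:270,180:310,::-1]; cv2.imwrite('pics/s8.png',cv2.resize(c,None,fx=5,fy=5,interpolation=cv2.INTER_CUBIC))"
```

```text
time: 13.15
position: [0.5297, -0.0317, 0.0934]
tool_rot: [1.065, 1.289, -1.054]
ft_force: [-0.0, -0.2, 0.7]
grip_width: 0.476
time: 13.73
position: [0.4667, -0.044, 0.0897]
tool_rot: [1.062, 1.296, -1.06]
ft_force: [0.8, 0.8, 0.4]
grip_width: 0.027
t 13.73 pos [ 0.4667 -0.044   0.0897] frame mm [-183.5  -35.4] x [ 0.001  0.    -1.   ] zyaw -1.3717 F frame [0.93 0.59 0.43] grip 0.027 q [ 0.48  0.09 -0.46  2.04  0.04  1.02 -1.37]
```

View pics/s8.png

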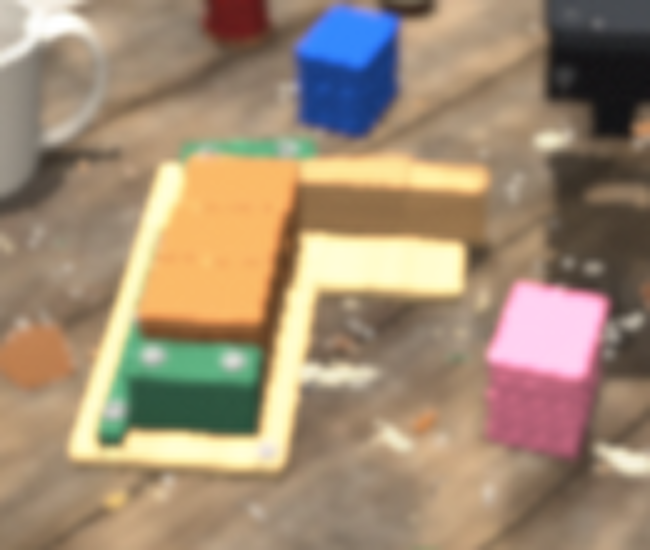

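View pics/t8.png

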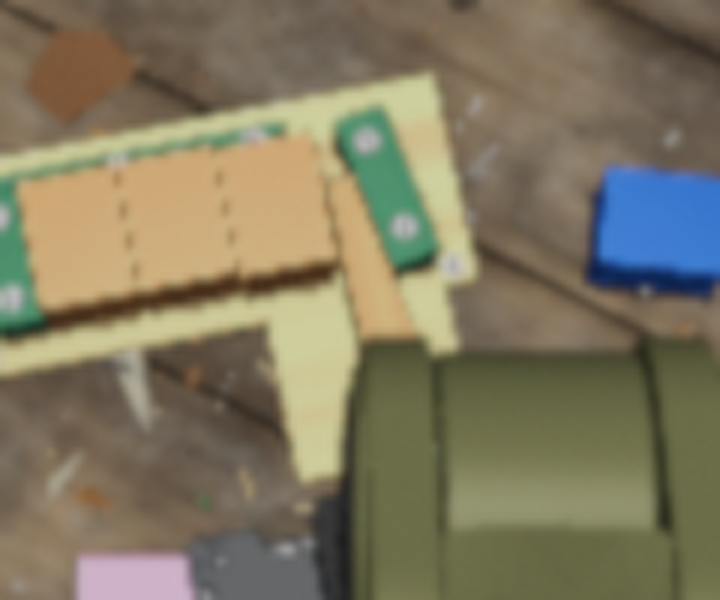

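The wedge sits flat in the gap: tip at (343,180) in the top view, butt at (487,205) in the side view. Next I push the butt at mid-height with the closed fingers, tilted slightly so the tips lead.

```bash
python3 -m creep '[{"linear":[0.02,0,0],"twist":[0,0,3],"fingers":1},{"linear":[0.04,0,0],"twist":[0,0,6],"fingers":1},{"linear":[0.053,0,0],"twist":[0,0,6],"fingers":1},{"linear":[0.053,0.015,0],"twist":[0,0,6],"fingers":1},{"linear":[0.053,0.03,0],"twist":[0,0,6],"fingers":1},{"linear":[0.053,0.035,0],"twist":[0,0,6],"fingers":1},{"linear":[0.053,0.035,0],"twist":[0,0,6],"fingers":1},{"linear":[0.053,0.035,0],"twist":[0,0,6],"fingers":1}]' 20
python3 -c "
from h import *
st()
im,d,K,T=grab('side',9); c=im[160:270,190:320,::-1]; cv2.imwrite('pics/s9.png',cv2.resize(c,None,fx=5,fy=5,interpolation=cv2.INTER_CUBIC))"
```

```text
time: 14.5
position: [0.4997, -0.0373, 0.0363]
tool_rot: [1.117, 1.229, -0.983]
ft_force: [-0.3, -0.9, 0.2]
grip_width: 0.004
t 14.5 pos [ 0.4997 -0.0373  0.0363] frame mm [-149.8  -35.3] x [ 0.102  0.021 -0.995] zyaw -1.3717 F frame [-0.45 -0.85  0.15] grip 0.004 q [ 0.47  0.16 -0.45  2.09  0.07  0.8  -1.39]
```

View pics/s9.png

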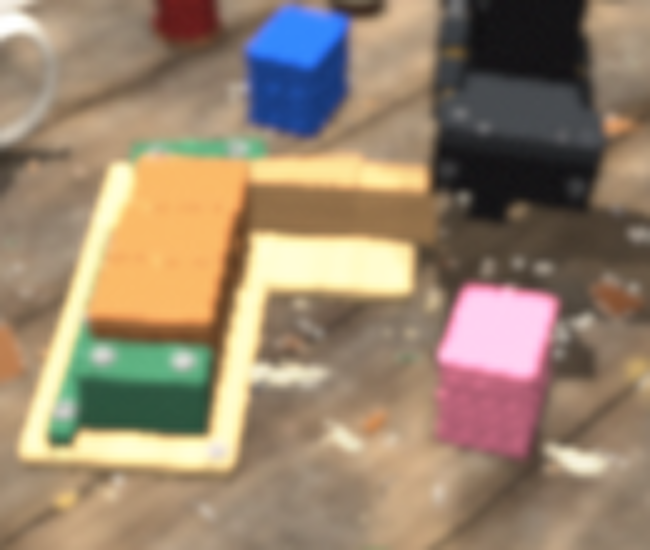

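```bash
python3 -m creep '[{"linear":[0.0003,0.003,0],"twist":[0,0,0],"fingers":1},{"linear":[0.0006,0.006,0],"twist":[0,0,0],"fingers":1},{"linear":[0.001,0.009,0],"twist":[0,0,0],"fingers":1},{"linear":[0.0012,0.011,0],"twist":[0,0,0],"fingers":1},{"linear":[0.0014,0.013,0],"twist":[0,0,0],"fingers":1},{"linear":[0.0016,0.015,0],"twist":[0,0,0],"fingers":1},{"linear":[0.0016,0.015,0],"twist":[0,0,0],"fingers":1}]'
python3 -c "
from h import *
st()"
```

```text
time: 15.13
position: [0.5151, -0.0344, 0.0365]
tool_rot: [1.117, 1.227, -0.983]
ft_force: [-0.7, -0.6, -0.4]
grip_width: 0.007
t 15.13 pos [ 0.5151 -0.0344  0.0365] frame mm [-134.2  -35.5] x [ 0.103  0.021 -0.995] zyaw -1.3722 F frame [-0.79 -0.46 -0.41] grip 0.007 q [ 0.45  0.19 -0.45  2.06  0.09  0.81 -1.42]
```

```bash
python3 -m creep '[{"linear":[0.0001,0.001,0],"twist":[0,0,0],"fingers":1},{"linear":[0.0002,0.002,0],"twist":[0,0,0],"fingers":1},{"linear":[0.0003,0.003,0],"twist":[0,0,0],"fingers":1},{"linear":[0.0004,0.004,0],"twist":[0,0,0],"fingers":1},{"linear":[0.0004,0.004,0],"twist":[0,0,0],"fingers":1}]'
python3 -c "
from h import *
st()"
python3 -m creep '[{"linear":[0.0001,0.001,0],"twist":[0,0,0],"fingers":1},{"linear":[0.0002,0.002,0],"twist":[0,0,0],"fingers":1},{"linear":[0.0003,0.003,0],"twist":[0,0,0],"fingers":1},{"linear":[0.0003,0.003,0],"twist":[0,0,0],"fingers":1}]'
python3 -c "
from h import *
st()"
```

```text
time: 15.55
position: [0.5188, -0.0337, 0.0365]
tool_rot: [1.117, 1.227, -0.983]
ft_force: [-0.5, 0.2, 0.0]
grip_width: -0.0
t 15.55 pos [ 0.5188 -0.0337  0.0365] frame mm [-130.4  -35.5] x [ 0.103  0.021 -0.995] zyaw -1.3723 F frame [-0.42  0.32  0.01] grip -0.0 q [ 0.45  0.2  -0.45  2.05  0.09  0.81 -1.42]
time: 15.88
position: [0.5217, -0.033, 0.0365]
tool_rot: [1.117, 1.228, -0.983]
ft_force: [0.1, -0.8, -0.1]
grip_width: 0.002
t 15.88 pos [ 0.5217 -0.033   0.0365] frame mm [-127.4  -35.5] x [ 0.102  0.021 -0.995] zyaw -1.3722 F frame [-0.06 -0.78 -0.11] grip 0.002 q [ 0.45  0.21 -0.45  2.05  0.09  0.81 -1.42]
```

```bash
python3 -m creep '[{"linear":[0.0001,0.001,0],"twist":[0,0,0],"fingers":1},{"linear":[0.0002,0.002,0],"twist":[0,0,0],"fingers":1},{"linear":[0.0003,0.003,0],"twist":[0,0,0],"fingers":1},{"linear":[0.0003,0.003,0],"twist":[0,0,0],"fingers":1}]'
python3 -c "
from h import *
st()"
python3 -m creep '[{"linear":[0.0001,0.001,0],"twist":[0,0,0],"fingers":1},{"linear":[0.0002,0.002,0],"twist":[0,0,0],"fingers":1},{"linear":[0.0002,0.002,0],"twist":[0,0,0],"fingers":1}]'
python3 -c "
from h import *
st()
im,d,K,T=grab('side',10); c=im[160:270,190:320,::-1]; cv2.imwrite('pics/s10.png',cv2.resize(c,None,fx=5,fy=5,interpolation=cv2.INTER_CUBIC))"
```

```text
time: 16.22
position: [0.5249, -0.0325, 0.0366]
tool_rot: [1.118, 1.227, -0.983]
ft_force: [0.2, 0.9, -0.2]
grip_width: 0.005
t 16.22 pos [ 0.5249 -0.0325  0.0366] frame mm [-124.2  -35.6] x [ 0.103  0.021 -0.994] zyaw -1.3723 F frame [ 0.39  0.84 -0.23] grip 0.005 q [ 0.45  0.21 -0.45  2.04  0.1   0.81 -1.43]
time: 16.47
position: [0.5268, -0.0322, 0.0366]
tool_rot: [1.118, 1.227, -0.983]
ft_force: [0.2, 0.4, -0.3]
grip_width: 0.007
t 16.47 pos [ 0.5268 -0.0322  0.0366] frame mm [-122.2  -35.6] x [ 0.103  0.021 -0.994] zyaw -1.3723 F frame [ 0.24  0.39 -0.34] grip 0.007 q [ 0.44  0.22 -0.45  2.03  0.1   0.81 -1.43]
```

View pics/s10.png

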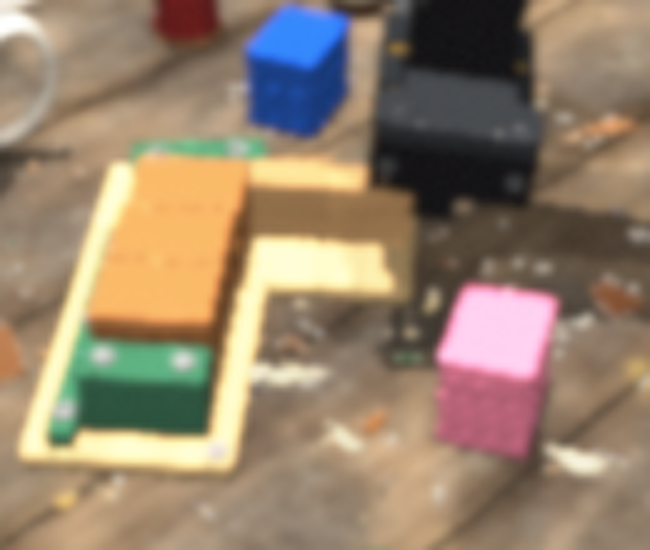

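The butt moved from (433,205) to (413,205), so the wedge is sliding in under the finger. I keep going gently.

```bash
python3 -m creep '[{"linear":[0.0001,0.001,0],"twist":[0,0,0],"fingers":1},{"linear":[0.0002,0.002,0],"twist":[0,0,0],"fingers":1},{"linear":[0.0002,0.002,0],"twist":[0,0,0],"fingers":1}]'
python3 -c "
from h import *
st()"
python3 -m creep '[{"linear":[0.0001,0.001,0],"twist":[0,0,0],"fingers":1},{"linear":[0.0002,0.002,0],"twist":[0,0,0],"fingers":1},{"linear":[0.0002,0.002,0],"twist":[0,0,0],"fingers":1}]'
python3 -c "
from h import *
st()"
python3 -m creep '[{"linear":[0.0001,0.001,0],"twist":[0,0,0],"fingers":1},{"linear":[0.0002,0.002,0],"twist":[0,0,0],"fingers":1},{"linear":[0.0002,0.002,0],"twist":[0,0,0],"fingers":1}]'
python3 -c "
from h import *
st()"
```

```text
time: 16.77
position: [0.5277, -0.0319, 0.0363]
tool_rot: [1.117, 1.229, -0.984]
ft_force: [-3.4, -1.4, 1.8]
grip_width: 0.002
t 16.77 pos [ 0.5277 -0.0319  0.0363] frame mm [-121.3  -35.6] x [ 0.101  0.02  -0.995] zyaw -1.3724 F frame [-3.57 -0.66  1.8 ] grip 0.002 q [ 0.44  0.22 -0.45  2.03  0.1   0.81 -1.43]
time: 17.02
position: [0.528, -0.032, 0.0357]
tool_rot: [1.115, 1.231, -0.987]
ft_force: [-7.4, -2.7, 4.3]
grip_width: 0.007
t 17.02 pos [ 0.528  -0.032   0.0357] frame mm [-121.   -35.7] x [ 0.097  0.02  -0.995] zyaw -1.3726 F frame [-7.74 -1.19  4.26] grip 0.007 q [ 0.44  0.22 -0.45  2.03  0.11  0.82 -1.44]
time: 17.27
position: [0.5282, -0.0319, 0.0351]
tool_rot: [1.113, 1.234, -0.99]
ft_force: [-10.5, -0.9, 6.1]
grip_width: 0.005
t 17.27 pos [ 0.5282 -0.0319  0.0351] frame mm [-120.8  -35.7] x [ 0.093  0.019 -0.995] zyaw -1.3728 F frame [-10.49   1.16   6.12] grip 0.005 q [ 0.44  0.23 -0.45  2.02  0.11  0.82 -1.44]
```

The wedge bites at TCP x about -122, with 10 N level but 6 N of downward drag. I ease the drag by commanding slightly upward.

```bash
python3 -m creep '[{"linear":[-0.0005,0,0],"twist":[0,0,0],"fingers":1},{"linear":[-0.001,0,0],"twist":[0,0,0],"fingers":1},{"linear":[-0.001,0,0],"twist":[0,0,0],"fingers":1}]'
python3 -c "
from h import *
st()"
python3 -m creep '[{"linear":[-0.0005,0.0005,0],"twist":[0,0,0],"fingers":1},{"linear":[-0.001,0.001,0],"twist":[0,0,0],"fingers":1},{"linear":[-0.001,0.001,0],"twist":[0,0,0],"fingers":1}]'
python3 -c "
from h import *
st()"
```

```text
time: 17.52
position: [0.5281, -0.0319, 0.0355]
tool_rot: [1.114, 1.234, -0.99]
ft_force: [-7.6, -0.8, -0.4]
grip_width: 0.008
t 17.52 pos [ 0.5281 -0.0319  0.0355] frame mm [-120.9  -35.7] x [ 0.094  0.02  -0.995] zyaw -1.3729 F frame [-7.58  0.75 -0.42] grip 0.008 q [ 0.44  0.23 -0.45  2.02  0.11  0.82 -1.44]
time: 17.77
position: [0.5282, -0.0319, 0.036]
tool_rot: [1.113, 1.235, -0.991]
ft_force: [-8.0, -1.7, -1.4]
grip_width: 0.006
t 17.77 pos [ 0.5282 -0.0319  0.036 ] frame mm [-120.8  -35.6] x [ 0.092  0.02  -0.996] zyaw -1.3729 F frame [-8.17 -0.07 -1.37] grip 0.006 q [ 0.44  0.23 -0.45  2.02  0.11  0.82 -1.44]
```

```bash
python3 -m creep '[{"linear":[0,0.001,0],"twist":[0,0,0],"fingers":1},{"linear":[-0.0001,0.002,0],"twist":[0,0,0],"fingers":1},{"linear":[-0.0002,0.003,0],"twist":[0,0,0],"fingers":1},{"linear":[-0.0002,0.003,0],"twist":[0,0,0],"fingers":1}]'
python3 -c "
from h import *
st()"
python3 -m creep '[{"linear":[-0.0001,0.001,0],"twist":[0,0,0],"fingers":1},{"linear":[-0.0002,0.002,0],"twist":[0,0,0],"fingers":1},{"linear":[-0.0002,0.002,0],"twist":[0,0,0],"fingers":1}]'
python3 -c "
from h import *
st()"
```

```text
time: 18.1
position: [0.5285, -0.0318, 0.0357]
tool_rot: [1.111, 1.239, -0.995]
ft_force: [-14.4, -2.7, 1.6]
grip_width: 0.001
t 18.1 pos [ 0.5285 -0.0318  0.0357] frame mm [-120.5  -35.6] x [ 0.086  0.019 -0.996] zyaw -1.3733 F frame [-14.69   0.25   1.6 ] grip 0.001 q [ 0.44  0.23 -0.45  2.02  0.11  0.83 -1.44]
time: 18.35
position: [0.5287, -0.0318, 0.0354]
tool_rot: [1.109, 1.242, -0.998]
ft_force: [-16.8, -4.1, 3.7]
grip_width: 0.004
t 18.35 pos [ 0.5287 -0.0318  0.0354] frame mm [-120.3  -35.6] x [ 0.083  0.018 -0.996] zyaw -1.3734 F frame [-17.31  -0.66   3.67] grip 0.004 q [ 0.43  0.24 -0.45  2.01  0.11  0.83 -1.44]
```

```bash
python3 -m creep '[{"linear":[-0.0003,0.0005,0],"twist":[0,0,0],"fingers":1},{"linear":[-0.0006,0.0012,0],"twist":[0,0,0],"fingers":1},{"linear":[-0.0006,0.0012,0],"twist":[0,0,0],"fingers":1},{"linear":[-0.0006,0.0012,0],"twist":[0,0,0],"fingers":1},{"linear":[-0.0006,0.0012,0],"twist":[0,0,0],"fingers":1},{"linear":[-0.0006,0.0012,0],"twist":[0,0,0],"fingers":1}]'
python3 -c "
from h import *
st()"
```

```text
time: 18.85
position: [0.5287, -0.0317, 0.0355]
tool_rot: [1.108, 1.243, -1.0]
ft_force: [-18.6, -4.5, 1.2]
grip_width: 0.005
t 18.85 pos [ 0.5287 -0.0317  0.0355] frame mm [-120.3  -35.6] x [ 0.081  0.018 -0.997] zyaw -1.3735 F frame [-19.09  -0.73   1.2 ] grip 0.005 q [ 0.43  0.24 -0.45  2.01  0.11  0.84 -1.44]
```

A level push of 19 N, steady. I ease off along the reverse path.

```bash
python3 -m creep '[{"linear":[0.0003,-0.002,0],"twist":[0,0,0],"fingers":1},{"linear":[0.0006,-0.004,0],"twist":[0,0,0],"fingers":1},{"linear":[0.001,-0.006,0],"twist":[0,0,0],"fingers":1},{"linear":[0.0015,-0.008,0],"twist":[0,0,0],"fingers":1},{"linear":[0.002,-0.01,0],"twist":[0,0,0],"fingers":1},{"linear":[0.002,-0.013,0],"twist":[0,0,0],"fingers":1},{"linear":[0.002,-0.02,0],"twist":[0,0,0],"fingers":1},{"linear":[0,-0.03,0],"twist":[0,0,0],"fingers":1}]'
python3 -m creep '[{"linear":[-0.01,-0.03,0],"twist":[0,0,0],"fingers":1},{"linear":[-0.04,-0.06,0],"twist":[0,0,0],"fingers":1},{"linear":[-0.07,-0.08,0],"twist":[0,0,0],"fingers":1},{"linear":[-0.11,-0.09,0],"twist":[0,0,0],"fingers":1},{"linear":[-0.12,-0.09,0],"twist":[0,0,0],"fingers":1},{"linear":[-0.12,-0.09,0],"twist":[0,0,0],"fingers":1}]'
python3 -c "
from h import *
st()
im,d,K,T=grab('top',11); c=im[130:240,190:330,::-1]; cv2.imwrite('pics/t11.png',cv2.resize(c,None,fx=5,fy=5,interpolation=cv2.INTER_CUBIC))
im,d,K,T=grab('side',11); c=im[160:270,190:320,::-1]; cv2.imwrite('pics/s11.png',cv2.resize(c,None,fx=5,fy=5,interpolation=cv2.INTER_CUBIC))"
```

```text
time: 19.52
position: [0.5113, -0.0351, 0.038]
tool_rot: [1.118, 1.225, -0.98]
ft_force: [0.1, 0.8, 0.7]
grip_width: 0.008
time: 20.02
position: [0.4121, -0.0567, 0.1515]
tool_rot: [1.119, 1.217, -0.98]
ft_force: [0.8, 0.1, 0.2]
grip_width: 0.009
t 20.02 pos [ 0.4121 -0.0567  0.1515] frame mm [-239.6  -37. ] x [ 0.112  0.017 -0.994] zyaw -1.3736 F frame [ 0.77 -0.03  0.2 ] grip 0.009 q [ 0.56 -0.21 -0.41  2.17 -0.13  1.06 -1.16]
```

View pics/s11.png

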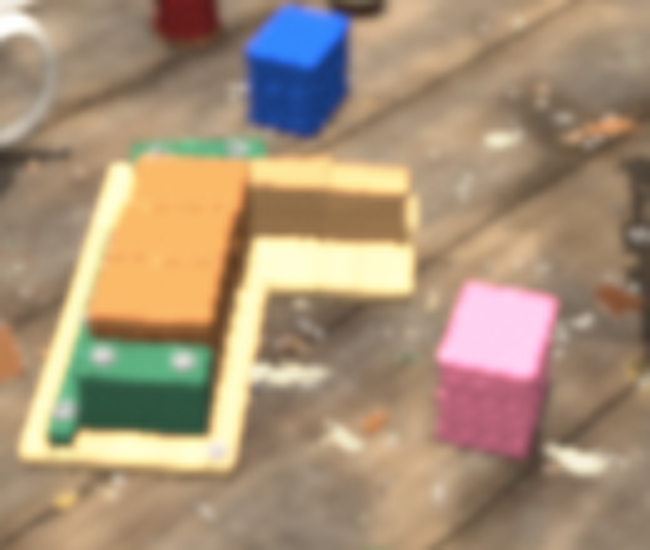

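View pics/t11.png

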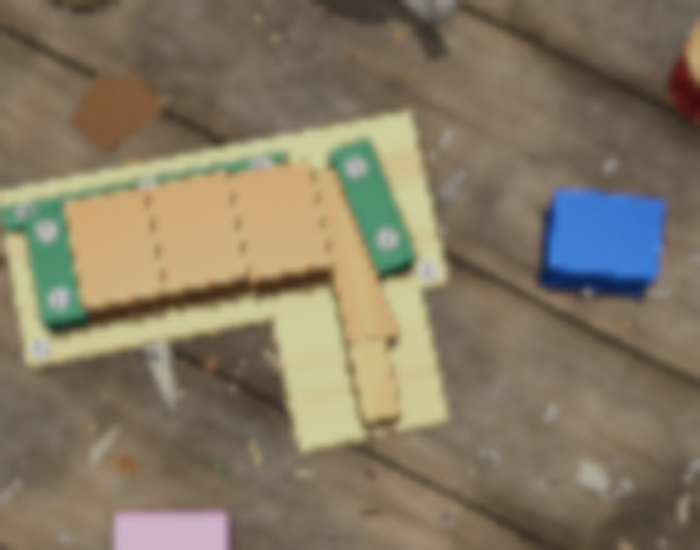

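```bash
python3 -c "
from fit import *
im,d,K,T=load('top',11); o=(190,130)
w,r=fit(un([(318,175),(332,170),(396,338),(388,340),(398,412),(363,422)],5,o),[(112,10),(112,-2),(20,-17.3),(20,-10),(-20,-10),(-20,10)],.046,K,T,[.54,-.03,.2])
print(w,w2f(w),'yaw rel',w[2]-FY,r.tolist())
c,_=fit(un([(311,164),(332,268),(253,285),(236,180)],5,o),[(28,-21),(-28,-21),(-28,21),(28,21)],.06,K,T,[.64,.02,.2]); print('c',w2f(c),c[2]-FY,_.tolist())
c,_=fit(un([(67,203),(311,164),(332,268),(85,310)],5,o),[(28,63),(28,-63),(-28,-63),(-28,63)],.06,K,T,[.64,.02,.2]); print('row',w2f(c),c[2]-FY,_.tolist())
P=cloud(d,K,T); 
for n,q in dict(a=(110,250),b=(195,240),c=(285,225),wt=(378,375),wm=(358,270)).items():
    u,v=un(q,5,o).round().astype(int); print(n,np.median(P[v-2:v+3,u-2:u+3,2]).round(4))
for l in ('wedge_tip','wedge_grip'): print(l,[(w2f(q['centre']).round(1).tolist(),round(q['centre'][2],3),round(q['conf'],2)) for q in nets.place_of('top',l)[:3]])
st()"
```

```text
[ 0.55723117 -0.02290845  0.18267454] [-90.58334248 -32.56015833] yaw rel -0.016125457796510256 [[-1.14, -0.44], [0.66, -0.28], [0.66, -0.26], [-0.57, -0.13], [0.5, 0.9], [-0.32, 0.37]]
c [-5.0837602  -3.67769515] -0.008668365157602276 [[0.4, -0.15], [0.53, 0.32], [-0.15, 0.09], [-0.94, -0.26]]
row [-2.67135081 38.64183392] -0.030913693164833195 [[-0.16, 0.03], [0.45, -0.41], [0.1, 0.14], [-0.37, 0.2]]
a 0.0594
b 0.0599
c 0.0599
wt 0.0458
wm 0.0451
wedge_tip [([22.6, -22.9], 0.03, 0.82)]
wedge_grip []
t 20.22 pos [ 0.4093 -0.0553  0.1461] frame mm [-242.   -35.1] x [ 0.101  0.021 -0.995] zyaw -1.3718 F frame [-0.32  0.56 -0.14] grip 0.006 q [ 0.56 -0.2  -0.42  2.17 -0.13  1.06 -1.16]
```

The wedge is flat and square, with its tip at about x = 22 mm and the row square within 0.03 rad. To test that it stayed jammed, I push once more and check that it resists at once in the same place.

```bash
python3 -m creep '[{"linear":[0.03,0.018,0],"twist":[0,0,0],"fingers":1},{"linear":[0.06,0.037,0],"twist":[0,0,0],"fingers":1},{"linear":[0.09,0.055,0],"twist":[0,0,0],"fingers":1},{"linear":[0.11,0.068,0],"twist":[0,0,0],"fingers":1},{"linear":[0.1175,0.073,0],"twist":[0,0,0],"fingers":1},{"linear":[0.1175,0.073,0],"twist":[0,0,0],"fingers":1},{"linear":[0.1175,0.073,0],"twist":[0,0,0],"fingers":1}]'
python3 -c "
from h import *
st()"
```

```text
time: 20.8
position: [0.4921, -0.0385, 0.0371]
tool_rot: [1.117, 1.231, -0.984]
ft_force: [0.5, -0.3, -0.3]
grip_width: 0.006
t 20.8 pos [ 0.4921 -0.0385  0.0371] frame mm [-157.5  -35. ] x [ 0.1    0.022 -0.995] zyaw -1.3717 F frame [ 0.39 -0.37 -0.3 ] grip 0.006 q [ 0.51  0.15 -0.49  2.11  0.06  0.8  -1.39]
```

```bash
python3 -m creep '[{"linear":[0.001,0.008,0],"twist":[0,0,0],"fingers":1},{"linear":[0.002,0.018,0],"twist":[0,0,0],"fingers":1},{"linear":[0.003,0.028,0],"twist":[0,0,0],"fingers":1},{"linear":[0.0034,0.032,0],"twist":[0,0,0],"fingers":1},{"linear":[0.0036,0.034,0],"twist":[0,0,0],"fingers":1},{"linear":[0.0036,0.034,0],"twist":[0,0,0],"fingers":1}]'
python3 -c "
from h import *
st()"
python3 -m creep '[{"linear":[0.0001,0.001,0],"twist":[0,0,0],"fingers":1},{"linear":[0.0002,0.002,0],"twist":[0,0,0],"fingers":1},{"linear":[0.0002,0.002,0],"twist":[0,0,0],"fingers":1}]'
python3 -c "
from h import *
st()"
python3 -m creep '[{"linear":[0.0001,0.001,0],"twist":[0,0,0],"fingers":1},{"linear":[0.0002,0.002,0],"twist":[0,0,0],"fingers":1},{"linear":[0.0002,0.002,0],"twist":[0,0,0],"fingers":1}]'
python3 -c "
from h import *
st()"
```

```text
time: 21.3
position: [0.5271, -0.032, 0.0382]
tool_rot: [1.117, 1.227, -0.983]
ft_force: [0.4, 0.1, 0.2]
grip_width: 0.004
t 21.3 pos [ 0.5271 -0.032   0.0382] frame mm [-121.9  -35.5] x [ 0.103  0.021 -0.994] zyaw -1.372 F frame [0.44 0.01 0.23] grip 0.004 q [ 0.47  0.22 -0.48  2.03  0.11  0.82 -1.44]
time: 21.55
position: [0.5279, -0.0319, 0.0377]
tool_rot: [1.117, 1.228, -0.984]
ft_force: [-1.2, -0.1, -0.1]
grip_width: 0.008
t 21.55 pos [ 0.5279 -0.0319  0.0377] frame mm [-121.1  -35.6] x [ 0.101  0.02  -0.995] zyaw -1.3724 F frame [-1.22  0.15 -0.07] grip 0.008 q [ 0.47  0.22 -0.48  2.03  0.11  0.82 -1.44]
time: 21.8
position: [0.5282, -0.0319, 0.0371]
tool_rot: [1.115, 1.231, -0.987]
ft_force: [-5.9, -1.2, 2.8]
grip_width: 0.003
t 21.8 pos [ 0.5282 -0.0319  0.0371] frame mm [-120.8  -35.6] x [ 0.097  0.02  -0.995] zyaw -1.3727 F frame [-6.06  0.    2.78] grip 0.003 q [ 0.47  0.23 -0.48  2.02  0.12  0.82 -1.44]
```

It resists at once from x about -121, so the wedge had stayed in place. I finish this push level to about 18–19 N.

```bash
python3 -m creep '[{"linear":[-0.0003,0.001,0],"twist":[0,0,0],"fingers":1},{"linear":[-0.0006,0.002,0],"twist":[0,0,0],"fingers":1},{"linear":[-0.0009,0.003,0],"twist":[0,0,0],"fingers":1},{"linear":[-0.0012,0.004,0],"twist":[0,0,0],"fingers":1},{"linear":[-0.0012,0.004,0],"twist":[0,0,0],"fingers":1}]'
python3 -c "
from h import *
st()"
python3 -m creep '[{"linear":[-0.0001,0.001,0],"twist":[0,0,0],"fingers":1},{"linear":[-0.0002,0.002,0],"twist":[0,0,0],"fingers":1},{"linear":[-0.0003,0.003,0],"twist":[0,0,0],"fingers":1},{"linear":[-0.0003,0.003,0],"twist":[0,0,0],"fingers":1}]'
python3 -c "
from h import *
st()"
```

```text
time: 22.22
position: [0.5285, -0.0318, 0.0372]
tool_rot: [1.112, 1.236, -0.993]
ft_force: [-11.6, -2.1, 4.6]
grip_width: 0.005
t 22.22 pos [ 0.5285 -0.0318  0.0372] frame mm [-120.5  -35.6] x [ 0.09   0.019 -0.996] zyaw -1.373 F frame [-11.81   0.24   4.63] grip 0.005 q [ 0.47  0.23 -0.48  2.02  0.12  0.83 -1.45]
time: 22.55
position: [0.5287, -0.0318, 0.0371]
tool_rot: [1.109, 1.24, -0.997]
ft_force: [-19.0, -3.1, 10.0]
grip_width: 0.007
t 22.55 pos [ 0.5287 -0.0318  0.0371] frame mm [-120.3  -35.6] x [ 0.084  0.018 -0.996] zyaw -1.3733 F frame [-19.23   0.72  10.01] grip 0.007 q [ 0.47  0.24 -0.48  2.01  0.12  0.84 -1.45]
```

```bash
python3 -m creep '[{"linear":[-0.0006,0.0002,0],"twist":[0,0,0],"fingers":1},{"linear":[-0.0012,0.0004,0],"twist":[0,0,0],"fingers":1},{"linear":[-0.0016,0.0006,0],"twist":[0,0,0],"fingers":1},{"linear":[-0.0016,0.0006,0],"twist":[0,0,0],"fingers":1}]'
python3 -c "
from h import *
st()"
```

```text
time: 22.88
position: [0.5286, -0.0317, 0.0374]
tool_rot: [1.11, 1.241, -0.997]
ft_force: [-14.5, -4.0, -0.5]
grip_width: 0.006
t 22.88 pos [ 0.5286 -0.0317  0.0374] frame mm [-120.4  -35.5] x [ 0.084  0.019 -0.996] zyaw -1.3733 F frame [-15.    -1.09  -0.48] grip 0.006 q [ 0.47  0.24 -0.48  2.01  0.12  0.84 -1.45]
```

```bash
python3 -m creep '[{"linear":[-0.0001,0.0007,0],"twist":[0,0,0],"fingers":1},{"linear":[-0.0003,0.0014,0],"twist":[0,0,0],"fingers":1},{"linear":[-0.0004,0.002,0],"twist":[0,0,0],"fingers":1},{"linear":[-0.0004,0.002,0],"twist":[0,0,0],"fingers":1},{"linear":[-0.0004,0.002,0],"twist":[0,0,0],"fingers":1},{"linear":[-0.0004,0.002,0],"twist":[0,0,0],"fingers":1}]'
python3 -c "
from h import *
st()"
```

```text
time: 23.38
position: [0.5287, -0.0317, 0.0374]
tool_rot: [1.108, 1.244, -1.0]
ft_force: [-18.3, -3.4, 1.5]
grip_width: 0.007
t 23.38 pos [ 0.5287 -0.0317  0.0374] frame mm [-120.3  -35.6] x [ 0.08   0.018 -0.997] zyaw -1.3737 F frame [-18.64   0.32   1.54] grip 0.007 q [ 0.46  0.24 -0.48  2.01  0.12  0.84 -1.45]
```

It reads 18.6 N and level again, at the same end position (-120.3). I ease off and back away.

```bash
python3 -m creep '[{"linear":[0.0003,-0.002,0],"twist":[0,0,0],"fingers":1},{"linear":[0.0006,-0.004,0],"twist":[0,0,0],"fingers":1},{"linear":[0.001,-0.006,0],"twist":[0,0,0],"fingers":1},{"linear":[0.0015,-0.008,0],"twist":[0,0,0],"fingers":1},{"linear":[0.002,-0.01,0],"twist":[0,0,0],"fingers":1},{"linear":[0.002,-0.013,0],"twist":[0,0,0],"fingers":1},{"linear":[0.002,-0.02,0],"twist":[0,0,0],"fingers":1},{"linear":[0,-0.03,0],"twist":[0,0,0],"fingers":1}]'
python3 -m creep '[{"linear":[-0.01,-0.03,0],"twist":[0,0,0],"fingers":1},{"linear":[-0.04,-0.05,0],"twist":[0,0,0],"fingers":1},{"linear":[-0.07,-0.07,0],"twist":[0,0,0],"fingers":1},{"linear":[-0.1,-0.08,0],"twist":[0,0,0],"fingers":1},{"linear":[-0.1,-0.08,0],"twist":[0,0,0],"fingers":1},{"linear":[-0.1,-0.08,0],"twist":[0,0,0],"fingers":1},{"linear":[-0.1,-0.08,0],"twist":[0,0,0],"fingers":1}]'
python3 -c "
from h import *
st()
im,d,K,T=grab('top',12); cv2.imwrite('pics/t12.png',cv2.resize(im[130:240,190:330,::-1],None,fx=5,fy=5,interpolation=cv2.INTER_CUBIC))
for l in ('wedge_tip','dye_bottle_mid','red_spool_mid','wax_block_mid'): print(l,[(np.round(q['centre'],3).tolist(),w2f(q['centre']).round(1).tolist(),round(q['conf'],2)) for q in nets.place_of('top',l)[:2]])"
```

```text
time: 24.05
position: [0.5115, -0.035, 0.04]
tool_rot: [1.118, 1.225, -0.98]
ft_force: [-0.1, -0.6, 0.2]
grip_width: 0.006
time: 24.63
position: [0.4222, -0.0533, 0.1307]
tool_rot: [1.117, 1.225, -0.982]
ft_force: [-0.3, 0.3, -1.2]
grip_width: 0.007
t 24.63 pos [ 0.4222 -0.0533  0.1307] frame mm [-229.   -35.7] x [ 0.104  0.02  -0.994] zyaw -1.3723 F frame [-0.22  0.34 -1.24] grip 0.007 q [ 0.59 -0.15 -0.46  2.17 -0.12  1.02 -1.19]
wedge_tip [([0.668, 0.007, 0.029], [23.3, -25.4], 0.6)]
dye_bottle_mid [([0.634, -0.263, 0.046], [-62.4, -283.6], 0.57)]
red_spool_mid [([0.727, -0.204, 0.029], [39.7, -243.4], 0.58)]
wax_block_mid [([0.668, 0.01, 0.029], [24.3, -22.0], 0.71), ([0.536, -0.023, 0.026], [-111.1, -28.4], 0.59)]
```

View pics/t12.png

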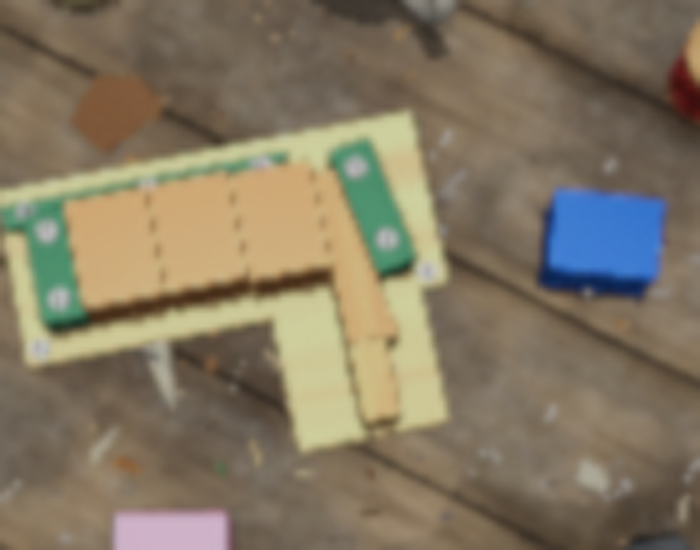

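The picture is the same as before: row closed, wedge between c and the cheek, tip at about (322,172), butt at (380,420). The arm is clear.

```bash
python3 -c "
from bench import job; print(job.close_job())"
```

```text
the job is handed in; nothing more can be done
None
```

The row is closed and the wedge is driven in. I handed the job in at about 25 s of the 64 s allowed; no verdict is reported.

**What I did:** I gripped blank c and pushed it about 9 mm, until the row met the end stop with about 5 N of resistance. I then gripped the right-hand wedge by its tail, slid it thin end first into the gap and let go. I drove the butt at mid-height with the closed fingers, reaching about 19 N and nearly level. After backing off I pushed again, ending at about 18.6 N level.

**Last checks:**
- **Jam:** the second push met resistance in nearly the same place and ended at the same position, so the wedge had stayed put. I could not measure the jam forces themselves.
- **Wedge:** the thin end is at frame x of about 22 mm. Heights show it flat, and it is turned about 0.02 rad from the frame.
- **Blanks:** tops at about 60 mm, so flat. The row is turned about 0.03 rad from the frame, within the accuracy of the picture. One rough reading of c on its own before wedging suggested about 0.06 rad, and it came out at about 0.01 rad afterwards.
- **Bottle and spool:** found within about 3 mm of where they started.
- **Beeswax:** the network gave false hits on the wedge, so its position was not confirmed at the end. The arm never went near it.

**What was not ideal:** the downward drag briefly reached about 6 N during the first push and 10 N during the second. I corrected it both times, to about 1.5 N or less before easing off.

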